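# Manual release of a jammed scanner tray

## Task

The bench-top ring scanner has lost power with a ring gauge locked inside: take the long release pin from the tool stand, reach down through the small release hole in the scanner's top and press the hidden sprung catch until the tray springs out, going by feel and gently, as the catch is delicate and bends if it is pushed hard against its stop. Then put the pin back upright and fully home in the stand, and draw the tray all the way out by its pull bar with the ring gauge still in its nest. Leave everything else on the desk where it is.

Things in the scene. Friction and masses are not known exactly. Their poses are not given: they have to be found in the camera images.
- scanner: fixed white instrument, 150 (x) x 190 (y) x 97 mm high, with a grey deck on top, a round black scanning head (62 mm wide, 34 mm tall) on the deck's left half and a tray in its front. Origin: centre of its underside. x points from its front (tray, facing the robot) to its back, y left, z up. More than 18 N of the pin anywhere on the scanner or its catch does damage.
- release_hole (a point): mouth centre of the 7.5 mm release hole in the 6 mm deck, 96 mm above the desk, 36 mm behind and 50 mm right of the scanner's middle, in a thin steel collar. Straight below, unseen, 15 to 33 mm under the deck (differs each time), lies the catch's flat 17 mm screw head: it yields from about 3.5 N, the catch lets go after about 4 mm at 4 to 6 N, hard stop at 5 mm.
- scan_tray (a joint): how far the tray is out, in m: 0 shut and latched, 0.065 fully out at its end stop. It slides toward the scanner's front (its -x). When the catch lets go, a spring throws it out to about 0.016 to 0.022, where it stays; from there it slides with 2 to 3 N.
- tray_pull (a point): middle of the tray's pull bar: a level round steel bar of 10 mm diameter, 72 mm long along the scanner's y, 50 mm above the desk, 40 mm in front of the tray's front panel (35 mm free gap behind the bar, nothing above it). It moves with the tray. Axes as the scanner's.
- tray_nest (a point): centre of the tray floor between four short steel locating posts where the ring gauge lies; it moves with the tray, 88 mm behind the pull bar and 26 mm above the desk. Axes as the scanner's.
- ring_gauge: steel ring, 46 mm outside diameter and 16 mm high, lying flat in the tray's nest, out of sight until the tray comes out. Origin: centre of its underside.
- release_pin: long release pin, standing tip down in an outer bore of the stand. Origin: its tip; z up along it. Steel shank 5 mm thick, 44 mm long, last 6 mm tapered to 2.4 mm; round shoulder 18 mm wide at 44 to 48 mm above the tip; square grooved aluminium handle 14 x 14 mm at 48 to 96 mm, flats along its x and y (parallel to the stand's sides at the start); 3 mm button on top. 60 g.
- stub_driver: stubby hand driver in the other outer bore, not needed: round, fat, waisted aluminium handle, 23 mm wide and 30 mm tall, on a shank of 22 mm that is too short to reach the catch. Origin: its tip. In the stand its top is 34 mm above the stand's top, that of the release pin 55 mm.
- tool_stand: fixed aluminium block on a black base plate, 40 (x) x 116 (y) x 52 mm high over all (base plate 52 x 128 mm), with three upright bores in its top, 38 mm apart along its y. Origin: centre of its underside, on the desk.
- bore0 (a point): mouth centre of the stand's bore at its y = -38 mm, 52 mm above the desk; each bore is 7.5 mm wide and 45 mm or more deep, straight down. Seated home, the pin's shoulder lies on the stand's top and its tip is 8 mm above the desk.
- bore1 (a point): mouth centre of the middle bore (empty at the start), otherwise as bore0.
- bore2 (a point): mouth centre of the bore at the stand's y = +38 mm, otherwise as bore0.
- v_block: bystander: steel V-block, 45 x 40 x 36 mm, on the desk. Origin: centre of its underside.
- loupe: bystander: folding magnifier, 37 x 84 x 15 mm, on the desk. Origin: centre of its underside.
- gauge_block_1: bystander: small steel gauge block, 9 x 35 x 12 mm, on the desk. Origin: centre of its underside.
Not all that is in view belongs to the job. What is shaped like the release_pin but green or pink is not meant.

How it is judged:
By the outcome, as a careful person would: the job done as asked, in the order asked, and still so for the second after the job is handed in, with the robot touching nothing.
It also fails if it takes over 61 s, if anything falls off the work surface, if the arm or the gripper's body presses on something with over 40 N, if the wrist force passes 120 N, or if a joint passes its speed limit or range.

## Robot

A 6-joint arm with a two-finger parallel gripper is mounted at the origin on a cart in front of the work surface, level with it; the furniture and walls round the work are solid. World frame = base frame: x ahead of the robot, y to its left, z up, the work surface at z = 0. Lengths are in m, angles in rad, forces in N, time in s.
With the tool pointing down it reaches from about 0.425 to 0.95 m from the base axis. Payload 3.5 kg.
Tool frame: the origin (TCP) lies at the very end of the fingers, on their centre line; the grasp point (between the pads) lies 19 mm behind it; x points along the fingers, y is the direction in which the jaws open and shut, and the axes are right-handed (so a half turn about x gives the same grasp; the last joint's range is limited). The gripper opens to 85 mm and grips with 20 to 120 N. Pads are 22 mm wide; open, the fingers measure 114 mm over their backs; the gripper's body (76 mm by 85 mm) begins 54 mm behind the grasp point. The pads swing forward as they close: fully open they stand 13 mm farther back than shut.
Start: joints at [1.058, 0.286, 1.577, -0, 1.279, -0.15], TCP at [0.24, 0.631, 0.231] pointing down, gripper open.
Joint ranges: [-2.77, 2.77], [-0.9, 2.22], [0.21, 2.48], [-1.53, 4.67], [0.24, 2.81], [-2.84, 2.84]. Speed limits (rad/s): [2.79, 2.79, 3.14, 3.14, 3.14, 3.14].

## Interface

Orientations are given as [roll, pitch, yaw] about the fixed x, y, z axes, in that order (R = Rz(yaw) Ry(pitch) Rx(roll)).
In Python, from bench import robot gives the robot as it stands. The module is installed in compiled form; this text tells all that it offers.
- The arm moves only by the tool apply_moves, never from a script. Its argument "motion" is a list of rows, each an object with "offset": the shift along the tool's x, y, z in m, a list of three; "turn": the turn, a rotation vector about the tool's x, y, z in degrees, a list of three; "claw": the closure in counts, from 0 (fully open) to 255 (shut). In form: [{"offset": [x, y, z], "turn": [ax, ay, az], "claw": claw}, ...]. A call has 1 to 5 rows; each row is the pose to reach, as a shift and turn from the pose commanded when the call began, along the tool's axes at that moment; what a row does not reach only later rows make up. A row lasts 1/8 s, in which the tool goes at most 62.5 mm and 10.7 degrees, less where a joint would pass 70% of its speed; a pose out of reach is approached as far as the arm can. A call with a gripper value outside its range is refused whole. The fingers move at their own pace and stop on an object; the grip force is fixed at half the most. Time passes only in rows, so rows that repeat a pose let the fingers close. It gives the time, the measured TCP pose, the force and the opening at its end, in the units of the state.
- robot.read_state(): the state, without advancing time (a new reading comes with each control period).
- robot.read_camera(name): name is "side" or "top" or "wrist"; returns a dict with "img" (384x512x3 uint8, red, green, blue), "vfov" (degrees; the focal length in pixels is half the picture's height over the tangent of half this angle, whatever the lens; pixels are square), "cx", "cy" (the principal point, pixels), "k1" (the pictures are not rectified: a ray, as slopes to the right and down, at radius r is drawn at 1 + k1 r^2 times it, then the intrinsics apply), "R" (3x3) and "t" (3): a world point X has camera coordinates R X + t; the wrist camera has in their place "tool_from_camera" (4x4, takes a point from camera to tool coordinates, whose origin is the TCP and whose axes are the tool frame's). Camera axes: x right, y down, z forward; pixel columns grow to the right and rows downward; lengths in m; the calibration is good to about 2 mm. A picture is of the moment at which its call begins: read the wrist's pose just before it. There is no depth.
- robot.finish_job(): hands the job in, once; it reports no verdict.
The state is a dict: "time_s": time; "joint_positions": joint angles; "qd": joint speeds; "joint_torque": joint torques, N m; "position": TCP position; "tcp_rot": TCP orientation; "wrist_force": force on the tool from outside, world axes, zero at the start; "wrist_torque": the same for the moment, N m; "grip_width": finger opening in m.
Only numpy, scipy, OpenCV 4.12 (cv2) and the standard library are available. Lean on these libraries where they do the work, as an engineer would, in place of code of your own. Each camera call takes 0.05 s, during which the arm holds its last target.

## Working session

There is one attempt and no reset: what is moved stays moved. The work goes in short steps, Python scripts to look and compute and a tool call to move; the robot and the scene stay as the last step left them, time stands still between calls to the robot, and variables do not carry over. Pictures are saved under pics/ and viewed, and the job is handed in when it is done.

Besides the shell and the picture viewer there is one more tool, called after "Call:" in YAML: its name, and indented under it one key for each argument. apply_moves: Moves the arm, as the interface text tells. Its arguments: {"type":"object","properties":{"motion":{"type":"array","items":{"type":"object","properties":{"offset":{"type":"array","items":{"type":"number"}},"turn":{"type":"array","items":{"type":"number"}},"claw":{"type":"number"}}}}},"required":["motion"]}

```bash
mkdir -p pics
cat > h.py <<'E'
import numpy as np, cv2
from bench import robot
from scipy.spatial.transform import Rotation as Ro
def snap(n,f):
    s=robot.read_state(); c=robot.read_camera(n); cv2.imwrite('pics/'+f+'.png',c['img'][:,:,::-1])
    d={k:np.array(v) for k,v in c.items()}; d['pos']=np.array(s['position']); d['rot']=np.array(s['tcp_rot']); np.savez('pics/'+f+'.npz',**d); return d
def load(f): return dict(np.load('pics/'+f+'.npz'))
def pose(c):
    if 'R' in c: return c['R'],c['t']
    T=np.eye(4); r=c['rot']; T[:3,:3]=Ro.from_euler('xyz',r).as_matrix() if r.size==3 else r; T[:3,3]=c['pos']
    W=T@c['tool_from_camera']; return W[:3,:3].T,-W[:3,:3].T@W[:3,3]
def K(c):
    f=192/np.tan(np.radians(float(c['vfov']))/2); return np.array([[f,0,float(c['cx'])],[0,f,float(c['cy'])],[0,0,1]])
def D(c): return np.array([float(c['k1']),0,0,0])
def ray(c,u,v):
    p=cv2.undistortPoints(np.array([[[u,v]]],float),K(c),D(c))[0,0]; R,t=pose(c)
    return -R.T@t, R.T@np.array([p[0],p[1],1])
def onz(c,u,v,z):
    o,d=ray(c,u,v); return o+d*(z-o[2])/d[2]
def proj(c,X):
    R,t=pose(c); return cv2.projectPoints(np.atleast_2d(np.array(X,float)),cv2.Rodrigues(R)[0],t,K(c),D(c))[0][:,0]
def tri(*obs):
    A=np.zeros((3,3));b=np.zeros(3);L=[]
    for c,u,v in obs:
        o,d=ray(c,u,v);d/=np.linalg.norm(d);P=np.eye(3)-np.outer(d,d);A+=P;b+=P@o;L.append((o,P))
    X=np.linalg.solve(A,b); return X,[np.linalg.norm(P@(X-o)) for o,P in L]
E
python3 - <<'E'
from h import *
print(robot.read_state())
for n in('side','top','wrist'):
    c=snap(n,n+'0'); print(n,{k:v.tolist() for k,v in c.items() if k!='img'})
E
```

```text
{'time_s': 0.0, 'joint_positions': array([ 1.05799000e+00,  2.87200127e-01,  1.57818377e+00,  2.24275557e-06,
        1.27859178e+00, -1.49970325e-01]), 'qd': array([ 0.001144  , -0.00189974, -0.00149099,  0.00043606,  0.00047705,
        0.00044942]), 'joint_torque': array([ 7.52000124e-04, -4.05986989e+01, -2.92627537e+01, -1.46725638e-04,
        5.94340148e-03, -7.51590683e-07]), 'position': array([0.2392023 , 0.63049131, 0.22992053]), 'tcp_rot': array([-1.72166725,  1.5684133 , -2.08450389]), 'wrist_force': array([-0.31831009, -0.17903853, -0.32934492]), 'wrist_torque': array([-0.04899771, -0.00345708,  0.03849914]), 'grip_width': 0.08512265593856401}
side {'vfov': 51.98540184595453, 'cx': 254.6715155928713, 'cy': 193.47853163499536, 'k1': -0.012460350594093877, 'R': [[0.9169229705641053, -0.3982250782895321, 0.025866060256500744], [-0.11188961956576693, -0.31876315251913, -0.9412070790370703], [0.383057409646811, 0.8601202471848698, -0.3368385092255831]], 't': [-0.48321586264709543, 0.15985406068287156, 0.7212473250770355], 'pos': [0.23920229678469176, 0.6304913143975991, 0.229
[... 485 characters left out ...]
[0.23921667426309348, 0.630508177203481, 0.229992297326301], 'rot': [-1.7391608185827239, 1.5685014383718943, -2.1020205117590014]}
wrist {'vfov': 66.97708446870274, 'cx': 260.6933560089764, 'cy': 190.96588180726732, 'k1': -0.061614028212401556, 'tool_from_camera': [[-0.00011140543750100716, -0.27269390312716363, 0.9621008381589221, -0.14233521497510818], [0.9999995111549712, 0.0009148710004347563, 0.00037510114604835166, -1.1501374746036852e-05], [-0.000982485951908924, 0.9621004096290181, 0.2726936679005008, -0.0698569335258947], [0.0, 0.0, 0.0, 1.0]], 'pos': [0.23922927993620546, 0.6305372442520282, 0.23003859377157043], 'rot': [-1.7311873006843381, 1.5685872683070268, -2.09402929833949]}
```

View pics/side0.png

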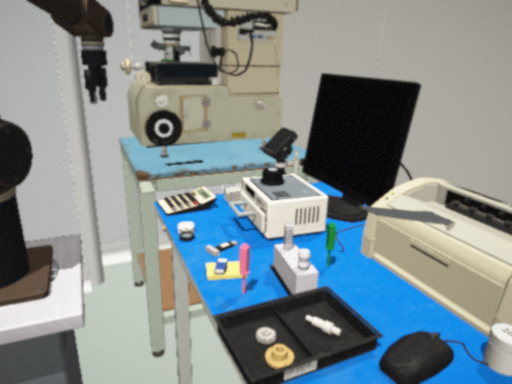

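View pics/top0.png

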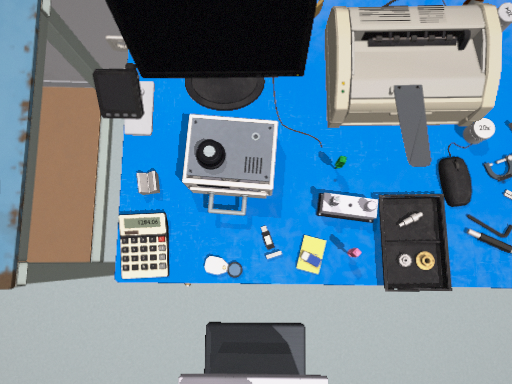

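View pics/wrist0.png

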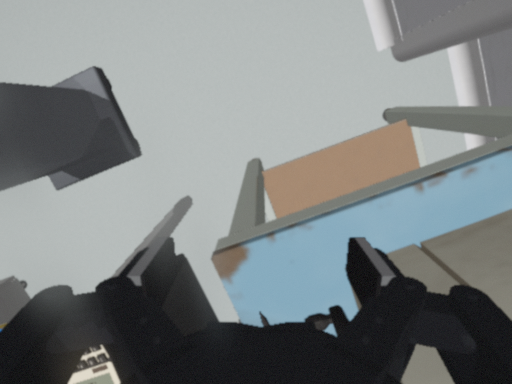

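Run:
```python
from h import *
t=cv2.imread('pics/top0.png'); s=cv2.imread('pics/side0.png')
cv2.imwrite('pics/z1.png',cv2.resize(t[105:225,175:385],None,fx=3.8,fy=3.8,interpolation=cv2.INTER_CUBIC))
cv2.imwrite('pics/z2.png',cv2.resize(s[155:300,200:350],None,fx=4,fy=4,interpolation=cv2.INTER_CUBIC))
t=load('top0')
for n,u,v,z in[('hole',256,136,.096),('scfront-l',183,185,.096),('scfrontr',272,190,.096),('scbr',277,121,.096),('scbl',190,115,.096),('standcap',336,199,.1),('stand c',348,206,.052)]:
    print(n,onz(t,u,v,z).round(4))
```

```text
hole [ 6.531e-01 -1.000e-04  9.600e-02]
scfront-l [0.5462 0.1495 0.096 ]
scfrontr [ 0.5382 -0.0348  0.096 ]
scbr [ 0.6864 -0.0441  0.096 ]
scbl [0.6969 0.1404 0.096 ]
standcap [ 0.5206 -0.1661  0.1   ]
stand c [ 0.5126 -0.2002  0.052 ]
```

View pics/z1.png

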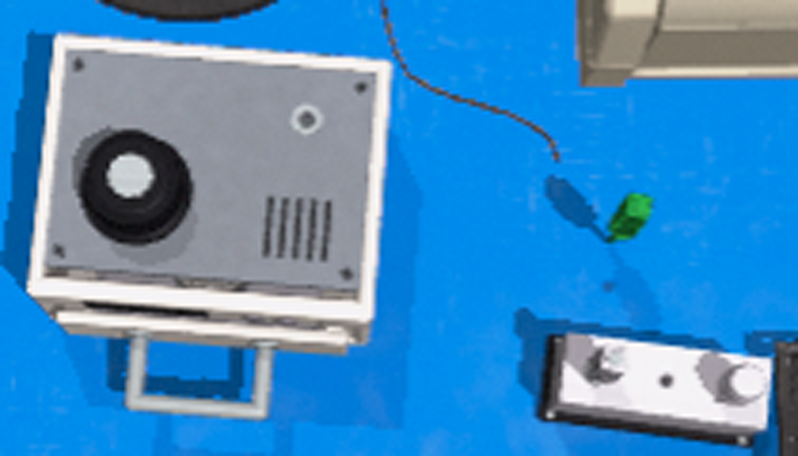

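View pics/z2.png

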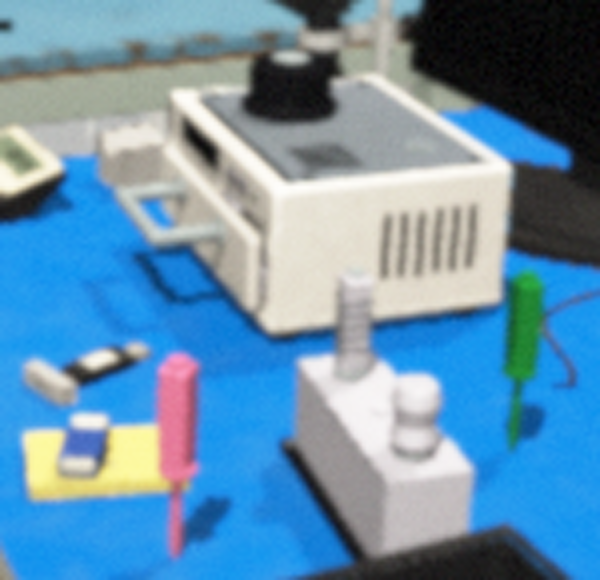

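```bash
cat >> h.py <<'E'
def RT(s=None):
    s=s or robot.read_state(); return Ro.from_euler('xyz',s['tcp_rot']).as_matrix(),np.array(s['position'])
def delta(pos,R,frm=None):
    R0,p0=frm or RT(); d=R0.T@(np.array(pos)-p0); w=np.degrees(Ro.from_matrix(R0.T@R).as_rotvec()); return d.round(4),w.round(2)
def down(th): # tool y axis at angle th in the xy plane, x down
    y=np.array([np.cos(th),np.sin(th),0]);x=np.array([0,0,-1.]);return np.stack([x,y,np.cross(x,y)],1)
E
python3 - <<'E'
from h import *
R,p=RT(); print(R.round(3)); t=load('top0');s=load('side0')
# stand axis from top-face corners in z1 crop
P=lambda x,y,z:onz(t,175+x/3.8-.4,105+y/3.8-.4,z)
c=[P(570,332,.052),P(770,357,.052),P(768,430,.052),P(560,402,.052)]
print(np.round(c,4)); print('ctr',np.mean(c,0))
print('bore1',P(666,380,.052))
print('hole',P(307,119,.096))
for n,a,b in[('pin top',(612,353),(354,275)),('bar',(198,412),(150,215)),('driver top',(745,380),(420,380))]:
    print(n,tri((t,175+a[0]/3.8,105+a[1]/3.8),(s,200+b[0]/4,155+b[1]/4)))
for a in [(130,408),(268,416)]: print('bar end',P(*a,.05))
E
```

```text
[[-0.001  0.355  0.935]
 [-0.002  0.935 -0.355]
 [-1.    -0.002 -0.   ]]
[[ 0.5426 -0.1502  0.052 ]
 [ 0.5297 -0.2634  0.052 ]
 [ 0.4881 -0.261   0.052 ]
 [ 0.5023 -0.1441  0.052 ]]
ctr [ 0.51565522 -0.20468015  0.052     ]
bore1 [ 0.51570158 -0.20428114  0.052     ]
hole [0.65324192 0.00123313 0.096     ]
pin top (array([ 0.52221566, -0.16555343,  0.10308325]), [np.float64(0.0002732451739276642), np.float64(0.00027324517392749413)])
bar (array([0.4989819 , 0.05802026, 0.05145531]), [np.float64(0.006263727732891698), np.float64(0.0062637277328916816)])
driver top (array([ 0.5125796 , -0.24165077,  0.0866076 ]), [np.float64(0.001783806978474296), np.float64(0.0017838069784743844)])
bar end [0.49584085 0.09968186 0.05      ]
bar end [0.49229752 0.02131062 0.05      ]
```

Run:
```python
from h import *
R=down(np.radians(83)); 
print(delta([.48,.25,.25],R)); print(delta([.505,-.19,.215],R)); t=load('top0'); print([onz(t,220,77,z).round(3) for z in(.1,.2,.3,.4)])
```

```text
(array([-0.0194, -0.2704,  0.3602]), array([-13.79,  -0.03,   0.11]))
(array([ 0.0163, -0.6728,  0.5397]), array([-13.79,  -0.03,   0.11]))
[array([0.781, 0.079, 0.1  ]), array([0.737, 0.069, 0.2  ]), array([0.694, 0.06 , 0.3  ]), array([0.65, 0.05, 0.4 ])]
```

Call:
apply_moves:
  motion:
    - {"offset": [-0.02, -0.27, 0.36], "turn": [-7, 0, 0.1], "claw": 90}
    - {"offset": [-0.02, -0.27, 0.36], "turn": [-13.8, 0, 0.1], "claw": 90}
    - {"offset": [-0.02, -0.27, 0.36], "turn": [-13.8, 0, 0.1], "claw": 90}
    - {"offset": [-0.02, -0.27, 0.36], "turn": [-13.8, 0, 0.1], "claw": 90}
    - {"offset": [-0.02, -0.27, 0.36], "turn": [-13.8, 0, 0.1], "claw": 90}

```text
time_s: 0.78
position: [0.4071, 0.3655, 0.2451]
tcp_rot: [1.425, 1.569, 1.304]
wrist_force: [1.3, -0.4, -0.1]
grip_width: 0.055
```

Run:
```python
from h import *
R=down(np.radians(83)); s=robot.read_state();print(s['position'],s['grip_width'],s['time_s'])
print(delta([.505,-.19,.215],R))
```

```text
[0.40711136 0.36545902 0.24507611] 0.054980358234100385 0.775
(array([ 0.0292, -0.5395,  0.1646]), array([ 0.03,  0.01, -0.09]))
```

Call:
apply_moves:
  motion:
    - {"offset": [0.0, -0.06, 0.05], "turn": [0, 0, 0], "claw": 90}
    - {"offset": [0.0, -0.12, 0.09], "turn": [0, 0, 0], "claw": 90}
    - {"offset": [0.01, -0.18, 0.11], "turn": [0, 0, 0], "claw": 90}
    - {"offset": [0.02, -0.24, 0.13], "turn": [0, 0, 0], "claw": 90}
    - {"offset": [0.02, -0.3, 0.14], "turn": [0, 0, 0], "claw": 90}

```text
time_s: 1.4
position: [0.5064, 0.0754, 0.225]
tcp_rot: [2.003, 1.569, 1.881]
wrist_force: [1.5, 0.9, -0.4]
grip_width: 0.0554
```

Run:
```python
from h import *
R=down(np.radians(83)); s=robot.read_state();print(s['position'],s['grip_width'],s['time_s'],s['qd'])
print(delta([.505,-.19,.215],R))
```

```text
[0.50638454 0.07539108 0.22499807] 0.055424965339344975 1.4 [-9.85990716e-01 -1.15770224e-01  1.39378792e-01  7.26165523e-04
 -3.24056578e-02 -9.74211138e-01]
(array([ 0.0095, -0.2636,  0.0309]), array([ 0.01, -0.04, -0.1 ]))
```

Call:
apply_moves:
  motion:
    - {"offset": [0.0, -0.06, 0.01], "turn": [0, 0, 0], "claw": 90}
    - {"offset": [0.01, -0.12, 0.02], "turn": [0, 0, 0], "claw": 90}
    - {"offset": [0.01, -0.18, 0.03], "turn": [0, 0, 0], "claw": 90}
    - {"offset": [0.01, -0.22, 0.03], "turn": [0, 0, 0], "claw": 90}
    - {"offset": [0.01, -0.22, 0.03], "turn": [0, 0, 0], "claw": 90}

```text
time_s: 2.02
position: [0.5091, -0.147, 0.2152]
tcp_rot: [1.804, 1.569, 1.678]
wrist_force: [-0.4, -0.4, -0.3]
grip_width: 0.0549
```

Run:
```python
from h import *
R=down(np.radians(83)); s=robot.read_state();print(s['position'],s['grip_width'],s['time_s'],abs(s['qd']).max())
snap('wrist','w1')
cv2.imwrite('pics/w1z.png',cv2.resize(cv2.imread('pics/w1.png'),None,fx=1.56,fy=1.56))
```

```text
[ 0.50908011 -0.14700816  0.21515151] 0.05491852256665141 2.025 0.05620087165678106
```

View pics/w1z.png

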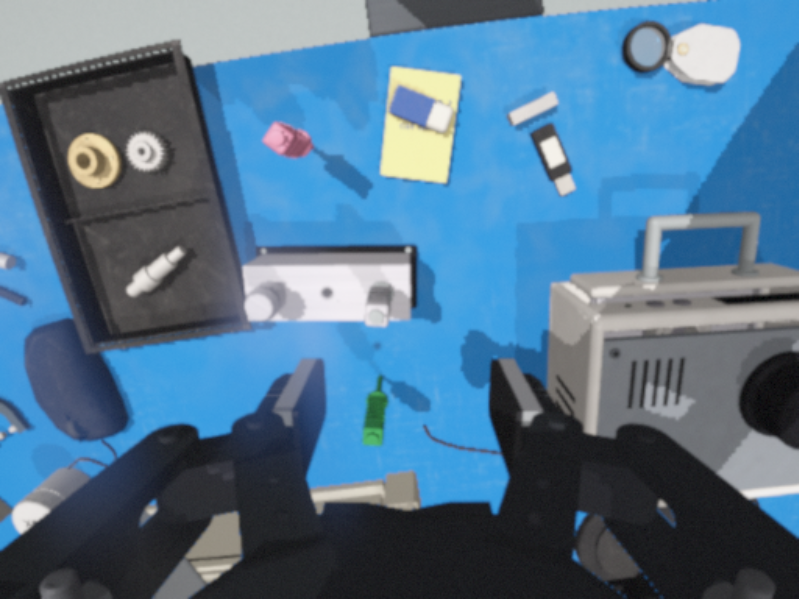

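Run:
```python
from h import *
i=cv2.imread('pics/w1.png')
cv2.imwrite('pics/w1c.png',cv2.resize(i[145:220,145:280],None,fx=5.9,fy=5.9,interpolation=cv2.INTER_CUBIC))
```

```text
(no output)
```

View pics/w1c.png

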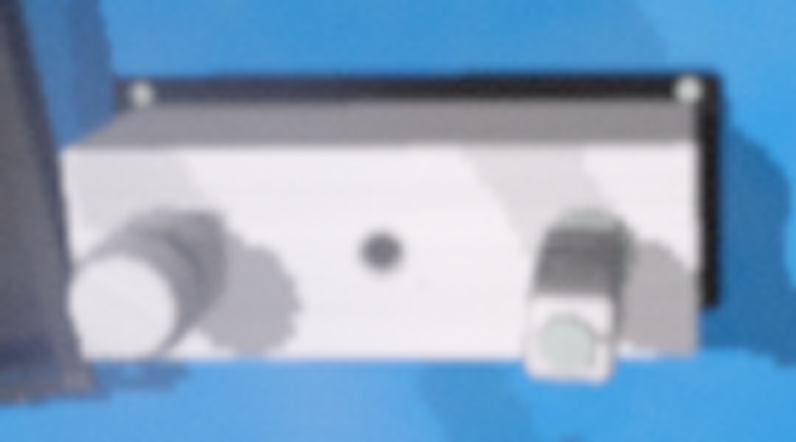

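Run:
```python
from h import *
w=load('w1');t=load('top0');s=load('side0')
P=lambda x,y:(145+(x+.5)/5.9-.5,145+(y+.5)/5.9-.5)
print('bore1',onz(w,*P(381,251),.052))
b=P(572,340);print('pin top',onz(w,*b,.107), tri((w,*b),(t,175+612/3.8-.4,105+353/3.8-.4),(s,288.2,223)))
c=[onz(w,*P(*q),.052) for q in((65,148),(697,143),(697,354))]
print(np.round(c,4)); v=c[1]-c[0]; print(np.degrees(np.arctan2(v[1],v[0])))
c=[onz(w,*P(*q),.104) for q in((533,293),(612,295),(608,381),(526,375))]
print(np.round(c,4),np.mean(c,0)); 
R,p=RT();print(np.degrees(np.arctan2(R[1,1],R[0,1])))
```

```text
bore1 [ 0.51431341 -0.20382304  0.052     ]
pin top [ 0.51858237 -0.16528725  0.107     ] (array([ 0.5214139 , -0.1650917 ,  0.10412533]), [np.float64(0.0019228286566791352), np.float64(0.0017559197963435763), np.float64(0.0003571162585340653)])
[[ 0.4877 -0.2582  0.052 ]
 [ 0.5015 -0.1433  0.052 ]
 [ 0.5416 -0.1483  0.052 ]]
83.15245795772893
[[ 0.5112 -0.1705  0.104 ]
 [ 0.5131 -0.1584  0.104 ]
 [ 0.5269 -0.161   0.104 ]
 [ 0.5243 -0.1736  0.104 ]] [ 0.51888328 -0.16587377  0.104     ]
82.85611505936801
```

Run:
```python
from h import *
print(delta([.5188,-.166,.135],down(np.radians(83.1))))
```

```text
(array([ 0.08  , -0.0194,  0.0121]), array([-0.24, -0.03, -0.14]))
```

Call:
apply_moves:
  motion:
    - {"offset": [0.04, -0.0194, 0.0121], "turn": [-0.2, 0, 0], "claw": 90}
    - {"offset": [0.08, -0.0194, 0.0121], "turn": [-0.2, 0, 0], "claw": 90}
    - {"offset": [0.08, -0.0194, 0.0121], "turn": [-0.2, 0, 0], "claw": 90}
    - {"offset": [0.08, -0.0194, 0.0121], "turn": [-0.2, 0, 0], "claw": 90}

```text
time_s: 2.58
position: [0.5201, -0.1645, 0.1368]
tcp_rot: [0.611, 1.569, 0.494]
wrist_force: [0.1, -0.5, 0.4]
grip_width: 0.0553
```

Run:
```python
from h import *
R,p=RT(); print(p,R.round(4))
c=snap('wrist','w2'); print(proj(c,[[.5188,-.166,.107],[.5143,-.2038,.052]]))
i=cv2.imread('pics/w2.png')
cv2.imwrite('pics/w2c.png',cv2.resize(i[170:330,150:350],None,fx=3.7,fy=3.7,interpolation=cv2.INTER_CUBIC))
```

```text
[ 0.52009575 -0.16451493  0.13683052] [[ 0.0019  0.1167  0.9932]
 [ 0.001   0.9932 -0.1167]
 [-1.      0.0013  0.0018]]
[[257.70904694 221.03705615]
 [211.77431587 195.78584186]]
```

View pics/w2c.png

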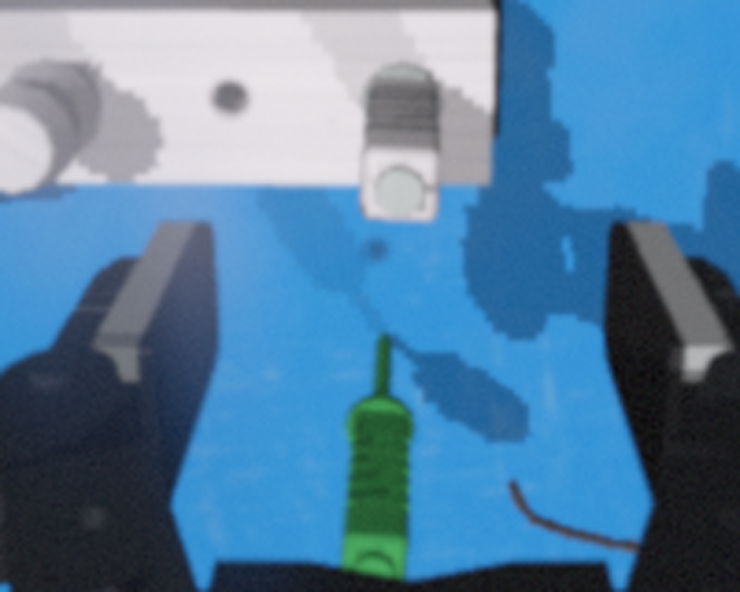

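Call:
apply_moves:
  motion:
    - {"offset": [0.035, -0.001, 0.0], "turn": [0, 0, 0], "claw": 90}
    - {"offset": [0.071, -0.001, 0.0], "turn": [0, 0, 0], "claw": 90}
    - {"offset": [0.071, -0.001, 0.0], "turn": [0, 0, 0], "claw": 90}
    - {"offset": [0.071, -0.001, 0.0], "turn": [0, 0, 0], "claw": 90}

```text
time_s: 3.12
position: [0.5208, -0.1667, 0.0669]
tcp_rot: [0.07, 1.567, -0.048]
wrist_force: [0.2, 0.6, 0.9]
grip_width: 0.0553
```

Run:
```python
from h import *
print(delta([.5188,-.166,.065],down(np.radians(83.1))))
```

```text
(array([ 0.0019,  0.0004, -0.0021]), array([ 0.13,  0.23, -0.02]))
```

Call:
apply_moves:
  motion:
    - {"offset": [0.001, 0.0003, -0.002], "turn": [0.1, 0.2, 0], "claw": 90}
    - {"offset": [0.001, 0.0003, -0.002], "turn": [0.1, 0.2, 0], "claw": 255}
    - {"offset": [0.001, 0.0003, -0.002], "turn": [0.1, 0.2, 0], "claw": 255}
    - {"offset": [0.001, 0.0003, -0.002], "turn": [0.1, 0.2, 0], "claw": 255}
    - {"offset": [0.001, 0.0003, -0.002], "turn": [0.1, 0.2, 0], "claw": 255}

```text
time_s: 3.75
position: [0.5176, -0.1657, 0.0641]
tcp_rot: [2.626, 1.568, 2.505]
wrist_force: [-0.5, 0.6, 4.0]
grip_width: 0.0135
```

Run:
```python
from h import *
s=robot.read_state();print(s['position'],s['wrist_force'],s['wrist_torque'],s['grip_width'])
print(delta([.5188,-.166,.065],down(np.radians(83.1))))
c=snap('wrist','w3')
i=cv2.imread('pics/w3.png')
cv2.imwrite('pics/w3c.png',cv2.resize(i[130:330,130:380],None,fx=3,fy=3,interpolation=cv2.INTER_CUBIC))
```

```text
[ 0.51759917 -0.16574169  0.06407729] [-0.46416437  0.56171663  4.03694886] [0.07086837 0.14422329 0.07286581] 0.013463648925609325
(array([-0.0009, -0.0001,  0.0012]), array([ 0.01, -0.15, -0.08]))
```

View pics/w3c.png

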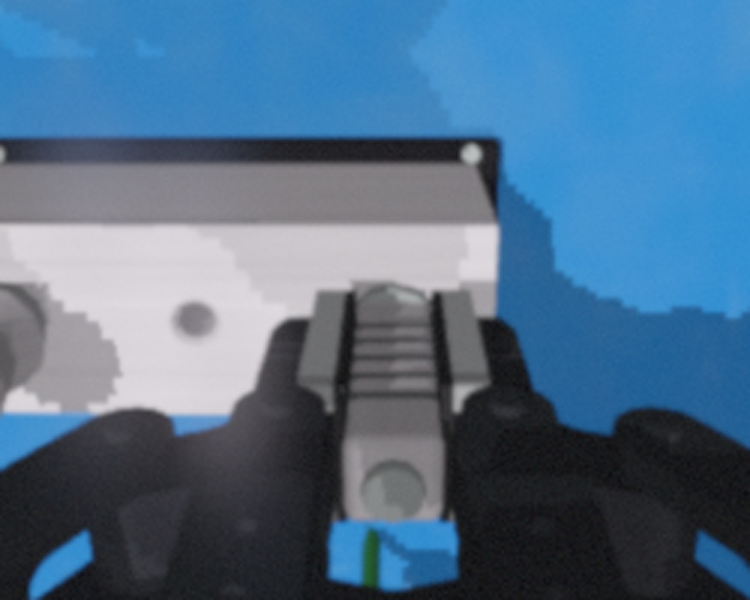

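Call:
apply_moves:
  motion:
    - {"offset": [-0.02, 0, 0], "turn": [0, 0, 0], "claw": 255}
    - {"offset": [-0.05, 0, 0], "turn": [0, 0, 0], "claw": 255}
    - {"offset": [-0.1, 0, 0], "turn": [0, 0, 0], "claw": 255}
    - {"offset": [-0.14, 0, 0], "turn": [0, 0, 0], "claw": 255}
    - {"offset": [-0.14, 0, 0], "turn": [0, 0, 0], "claw": 255}

```text
time_s: 4.42
position: [0.5196, -0.1668, 0.2074]
tcp_rot: [-0.283, 1.567, -0.403]
wrist_force: [0.4, 0.1, 0.3]
grip_width: 0.0131
```

Run:
```python
from h import *
s=robot.read_state();print(s['position'],s['wrist_force'],s['wrist_torque'],s['grip_width'])
print(delta([.640,.0,.206],down(np.radians(83.1))))
c=snap('wrist','w4')
i=cv2.imread('pics/w4.png')
cv2.imwrite('pics/w4c.png',cv2.resize(i[130:330,130:380],None,fx=3,fy=3,interpolation=cv2.INTER_CUBIC))
```

```text
[ 0.51960201 -0.16683419  0.20740409] [0.44509551 0.06628135 0.28133916] [-0.00586077  0.01339281  0.06262111] 0.01311500631880966
(array([0.0016, 0.1801, 0.0995]), array([0.02, 0.23, 0.07]))
```

View pics/w4c.png

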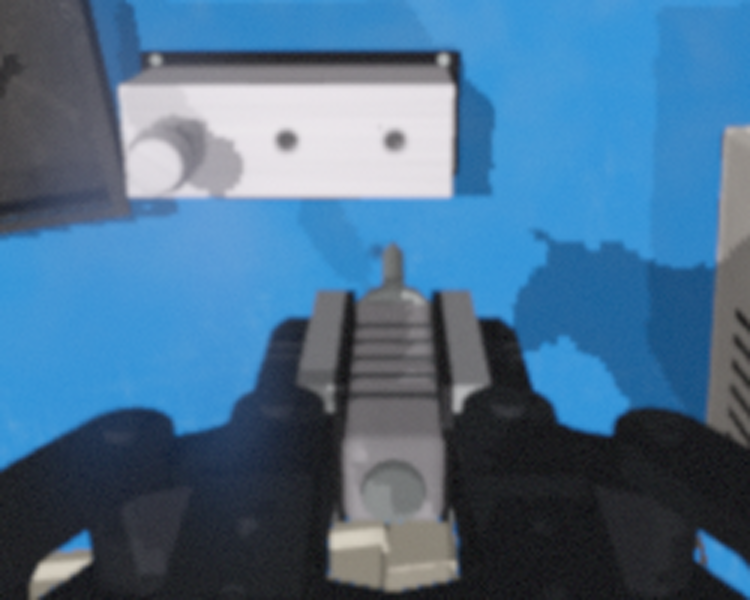

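Run:
```python
from h import *
w=load('w4');R,p=pose(w)
Rt=Ro.from_euler('xyz',w['rot']).as_matrix();P=w['pos']
tip=onz(w,260.6,212.0,P[2]-.0562);b2=onz(w,130+396.5/3-.3,130+140.5/3-.3,.052)
b1=onz(w,130+287.5/3-.3,130+140.5/3-.3,.052)
print('tip',tip,'tool',Rt.T@(tip-P),'b2',b2,'b1',b1)
# hole from w1? 
w1=load('w1'); print(proj(w1,[[.653,.001,.096]]))
```

```text
tip [ 0.5221406  -0.16702897  0.15120409] tool [0.05620956 0.00017619 0.00231869] b2 [ 0.51916785 -0.16544832  0.052     ] b1 [ 0.51461597 -0.20342585  0.052     ]
[[413.02563467 297.91209918]]
```

Call:
apply_moves:
  motion:
    - {"offset": [0, 0.055, 0.03], "turn": [0, 0.2, 0], "claw": 255}
    - {"offset": [0, 0.11, 0.06], "turn": [0, 0.2, 0], "claw": 255}
    - {"offset": [0, 0.16, 0.09], "turn": [0, 0.2, 0], "claw": 255}
    - {"offset": [0.01, 0.18, 0.108], "turn": [0, 0.2, 0], "claw": 255}
    - {"offset": [0.01, 0.18, 0.108], "turn": [0, 0.2, 0], "claw": 255}

```text
time_s: 5.1
position: [0.6452, 0.0017, 0.1891]
tcp_rot: [3.002, 1.557, 2.884]
wrist_force: [-0.5, -0.3, -1.4]
grip_width: 0.0131
```

Run:
```python
from h import *
s=robot.read_state();print(s['position'],s['wrist_force'],s['wrist_torque'],s['grip_width'],s['time_s'])
c=snap('wrist','w5')
i=cv2.imread('pics/w5.png')
cv2.imwrite('pics/w5c.png',cv2.resize(i[130:330,130:380],None,fx=3,fy=3,interpolation=cv2.INTER_CUBIC))
```

```text
[0.64520331 0.00171683 0.1890939 ] [-0.51873115 -0.26871047 -1.41089523] [-0.03373838 -0.00215938 -0.00083151] 0.013053486735982186 5.1
```

View pics/w5c.png

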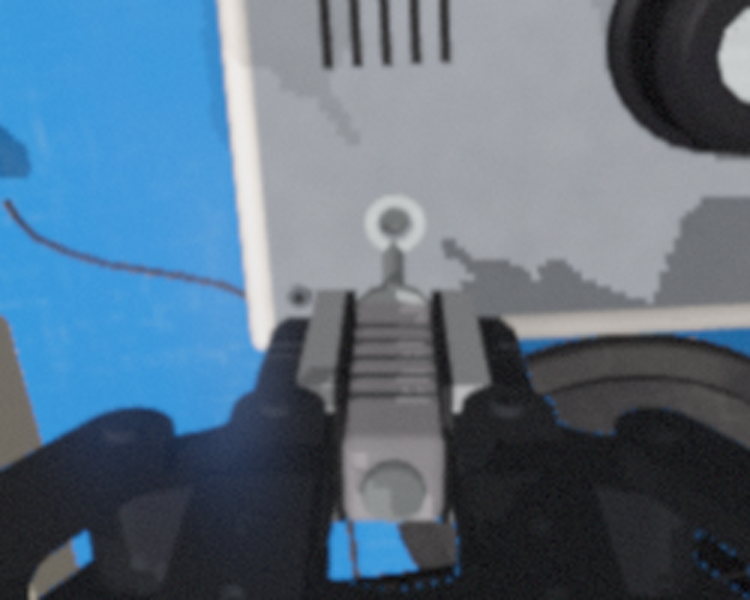

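Call:
apply_moves:
  motion:
    - {"offset": [0, 0, 0], "turn": [0, 0, 0], "claw": 255}
    - {"offset": [0, 0, 0], "turn": [0, 0, 0], "claw": 255}

```text
time_s: 5.4
position: [0.6459, -0.0011, 0.1935]
tcp_rot: [2.911, 1.564, 2.79]
wrist_force: [0.3, 0.7, -0.4]
grip_width: 0.013
```

Run:
```python
from h import *
s=robot.read_state();print(s['position'],s['wrist_force'],s['wrist_torque'],s['grip_width'],s['time_s'])
R,p=RT();print(R.round(4))
c=snap('wrist','w6')
i=cv2.imread('pics/w6.png')
cv2.imwrite('pics/w6c.png',cv2.resize(i[170:245,220:300],None,fx=8,fy=8,interpolation=cv2.INTER_CUBIC))
w=load('w5');print('hole w5',onz(w,130+395.5/3-.3,130+222.5/3-.3,.0965))
```

```text
[ 0.64591566 -0.0011209   0.19354393] [ 0.32256773  0.66931791 -0.41891109] [ 0.00582087 -0.00205929 -0.01330069] 0.012951587109034325 5.4
[[-0.0066  0.1214  0.9926]
 [ 0.0024  0.9926 -0.1214]
 [-1.      0.0016 -0.0068]]
hole w5 [0.65217583 0.00205355 0.0965    ]
```

View pics/w6c.png

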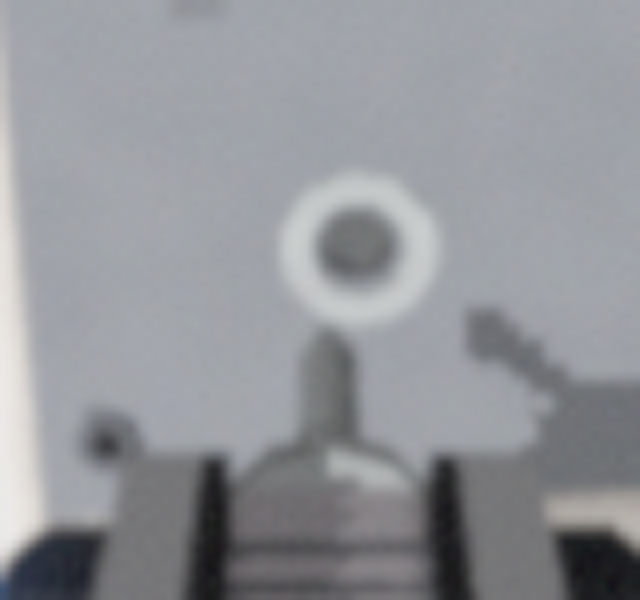

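```bash
cat >> h.py <<'E'
def cr(x,y,u0,v0,s): return u0+(x+.5)/s-.5, v0+(y+.5)/s-.5
E
python3 - <<'E'
from h import *
w=load('w6');Rt=Ro.from_euler('xyz',w['rot']).as_matrix();P=w['pos']
h=onz(w,*cr(357,245,220,170,8),.0965); tip=onz(w,*cr(328,337,220,170,8),P[2]-.0562)
print(P,h,tip,Rt.T@(tip-P),'d tool',Rt.T@(h-tip),delta(P,down(np.radians(83.1))))
E
```

```text
[ 0.64591566 -0.0011209   0.19354393] [0.65192392 0.00160394 0.0965    ] [ 0.64761776 -0.00109242  0.13734393] [0.05618748 0.00014497 0.00206968] d tool [0.0408211  0.00313381 0.00422576] (array([ 0.0002, -0.0001, -0.0001]), array([-0.07, -0.37, -0.09]))
```

Call:
apply_moves:
  motion:
    - {"offset": [0.01, 0.0033, 0.0036], "turn": [-0.1, -0.4, 0], "claw": 255}
    - {"offset": [0.022, 0.0033, 0.0036], "turn": [-0.1, -0.4, 0], "claw": 255}
    - {"offset": [0.03, 0.0033, 0.0036], "turn": [-0.1, -0.4, 0], "claw": 255}
    - {"offset": [0.03, 0.0033, 0.0036], "turn": [-0.1, -0.4, 0], "claw": 255}
    - {"offset": [0.03, 0.0033, 0.0036], "turn": [-0.1, -0.4, 0], "claw": 255}

```text
time_s: 6.08
position: [0.6504, 0.0029, 0.1635]
tcp_rot: [1.306, 1.569, 1.188]
wrist_force: [-0.0, 0.1, 0.5]
grip_width: 0.0133
```

Run:
```python
from h import *
s=robot.read_state();print(s['position'],s['wrist_force'],s['grip_width'],s['time_s'])
R,p=RT();print(R.round(4))
c=snap('wrist','w7')
i=cv2.imread('pics/w7.png')
cv2.imwrite('pics/w7c.png',cv2.resize(i[170:245,220:300],None,fx=8,fy=8,interpolation=cv2.INTER_CUBIC))
```

```text
[0.65036746 0.00287775 0.16352032] [-0.00963499  0.14419029  0.53824056] 0.013300806036255605 6.075
[[ 7.000e-04  1.181e-01  9.930e-01]
 [ 1.600e-03  9.930e-01 -1.181e-01]
 [-1.000e+00  1.700e-03  5.000e-04]]
```

View pics/w7c.png

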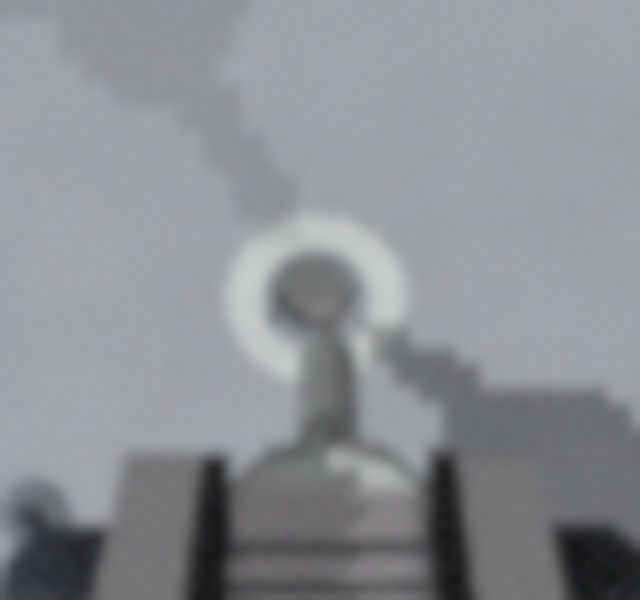

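Run:
```python
from h import *
w=load('w7');Rt=Ro.from_euler('xyz',w['rot']).as_matrix();P=w['pos']
h=onz(w,*cr(317,294,220,170,8),.0965)
tip=P+Rt@[.0562,.00015,.0021]
print(P,h,tip,'d tool',Rt.T@(h-tip),cr(0,0,220,170,8),[(q-[219.5625,169.5625])*8 for q in proj(w,[tip,h])])
```

```text
[0.65036746 0.00287775 0.16352032] [0.65194447 0.0018989  0.0965    ] [0.65250769 0.00287097 0.10732164] d tool [ 0.01081965 -0.00105032 -0.00044945] (219.5625, 169.5625) [array([328.01807504, 337.26823399]), array([317., 294.])]
```

Call:
apply_moves:
  motion:
    - {"offset": [0.003, -0.001, -0.0005], "turn": [0, 0, 0], "claw": 255}
    - {"offset": [0.006, -0.001, -0.0005], "turn": [0, 0, 0], "claw": 255}
    - {"offset": [0.008, -0.001, -0.0005], "turn": [0, 0, 0], "claw": 255}
    - {"offset": [0.008, -0.001, -0.0005], "turn": [0, 0, 0], "claw": 255}

```text
time_s: 6.62
position: [0.6494, 0.002, 0.155]
tcp_rot: [1.809, 1.569, 1.691]
wrist_force: [-0.5, 0.9, -0.9]
grip_width: 0.013
```

Run:
```python
from h import *
s=robot.read_state();print(s['position'],s['wrist_force'],s['grip_width'],s['time_s'])
R,p=RT();print(R.round(4))
c=snap('wrist','w8')
i=cv2.imread('pics/w8.png')
cv2.imwrite('pics/w8c.png',cv2.resize(i[170:245,220:300],None,fx=8,fy=8,interpolation=cv2.INTER_CUBIC))
```

```text
[0.64939938 0.00200579 0.15500929] [-0.502037    0.89825262 -0.90500941] 0.012994582707696616 6.625
[[-2.000e-04  1.182e-01  9.930e-01]
 [ 1.800e-03  9.930e-01 -1.182e-01]
 [-1.000e+00  1.800e-03 -4.000e-04]]
```

View pics/w8c.png

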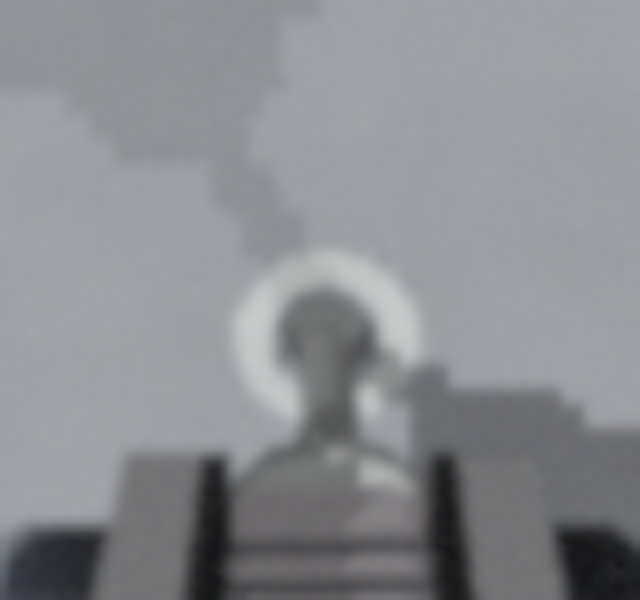

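Call:
apply_moves:
  motion:
    - {"offset": [0.002, 0, 0], "turn": [0, 0, 0], "claw": 255}
    - {"offset": [0.005, 0, 0], "turn": [0, 0, 0], "claw": 255}
    - {"offset": [0.008, 0, 0], "turn": [0, 0, 0], "claw": 255}
    - {"offset": [0.011, 0, 0], "turn": [0, 0, 0], "claw": 255}
    - {"offset": [0.011, 0, 0], "turn": [0, 0, 0], "claw": 255}

```text
time_s: 7.3
position: [0.6493, 0.002, 0.1439]
tcp_rot: [1.946, 1.569, 1.827]
wrist_force: [0.3, -1.0, -0.6]
grip_width: 0.0135
```

Run:
```python
from h import *
s=robot.read_state();print(s['position'],s['wrist_force'],s['wrist_torque'],s['grip_width'],s['time_s'])
c=snap('wrist','w9')
i=cv2.imread('pics/w9.png')
cv2.imwrite('pics/w9c.png',cv2.resize(i[170:245,220:300],None,fx=8,fy=8,interpolation=cv2.INTER_CUBIC))
```

```text
[0.64930409 0.00199948 0.14387454] [ 0.33401119 -0.99339937 -0.58123352] [0.06423849 0.03884474 0.04820997] 0.013507257569910681 7.3
```

View pics/w9c.png

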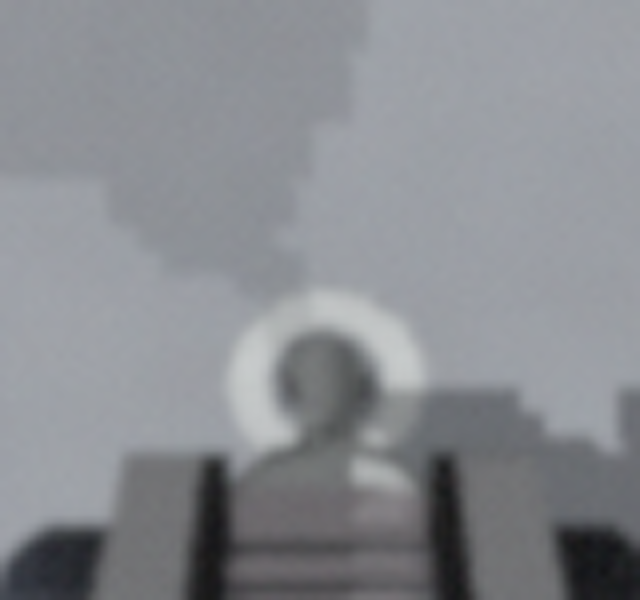

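Call:
apply_moves:
  motion:
    - {"offset": [0.001, 0, 0], "turn": [0, 0, 0], "claw": 255}
    - {"offset": [0.002, 0, 0], "turn": [0, 0, 0], "claw": 255}
    - {"offset": [0.003, 0, 0], "turn": [0, 0, 0], "claw": 255}
    - {"offset": [0.003, 0, 0], "turn": [0, 0, 0], "claw": 255}

```text
time_s: 7.85
position: [0.6495, 0.002, 0.1413]
tcp_rot: [1.594, 1.569, 1.476]
wrist_force: [0.7, -0.1, -0.3]
grip_width: 0.0133
```

Call:
apply_moves:
  motion:
    - {"offset": [0.001, 0, 0], "turn": [0, 0, 0], "claw": 255}
    - {"offset": [0.002, 0, 0], "turn": [0, 0, 0], "claw": 255}
    - {"offset": [0.003, 0, 0], "turn": [0, 0, 0], "claw": 255}
    - {"offset": [0.003, 0, 0], "turn": [0, 0, 0], "claw": 255}

```text
time_s: 8.35
position: [0.6495, 0.002, 0.1383]
tcp_rot: [1.609, 1.569, 1.491]
wrist_force: [-1.0, 0.2, -0.8]
grip_width: 0.0131
```

Call:
apply_moves:
  motion:
    - {"offset": [0.001, 0, 0], "turn": [0, 0, 0], "claw": 255}
    - {"offset": [0.002, 0, 0], "turn": [0, 0, 0], "claw": 255}
    - {"offset": [0.0025, 0, 0], "turn": [0, 0, 0], "claw": 255}
    - {"offset": [0.0025, 0, 0], "turn": [0, 0, 0], "claw": 255}

```text
time_s: 8.85
position: [0.6496, 0.002, 0.1358]
tcp_rot: [1.511, 1.569, 1.392]
wrist_force: [0.8, 0.0, -0.8]
grip_width: 0.0129
```

Call:
apply_moves:
  motion:
    - {"offset": [0.001, 0, 0], "turn": [0, 0, 0], "claw": 255}
    - {"offset": [0.002, 0, 0], "turn": [0, 0, 0], "claw": 255}
    - {"offset": [0.0025, 0, 0], "turn": [0, 0, 0], "claw": 255}
    - {"offset": [0.0025, 0, 0], "turn": [0, 0, 0], "claw": 255}

```text
time_s: 9.35
position: [0.6496, 0.002, 0.1333]
tcp_rot: [1.546, 1.569, 1.427]
wrist_force: [-0.1, -0.3, -1.1]
grip_width: 0.0133
```

Call:
apply_moves:
  motion:
    - {"offset": [0.001, 0, 0], "turn": [0, 0, 0], "claw": 255}
    - {"offset": [0.002, 0, 0], "turn": [0, 0, 0], "claw": 255}
    - {"offset": [0.0025, 0, 0], "turn": [0, 0, 0], "claw": 255}
    - {"offset": [0.0025, 0, 0], "turn": [0, 0, 0], "claw": 255}

```text
time_s: 9.85
position: [0.6496, 0.002, 0.1308]
tcp_rot: [1.528, 1.569, 1.41]
wrist_force: [-0.2, 0.1, 0.2]
grip_width: 0.0129
```

Call:
apply_moves:
  motion:
    - {"offset": [0.001, 0, 0], "turn": [0, 0, 0], "claw": 255}
    - {"offset": [0.002, 0, 0], "turn": [0, 0, 0], "claw": 255}
    - {"offset": [0.0025, 0, 0], "turn": [0, 0, 0], "claw": 255}
    - {"offset": [0.0025, 0, 0], "turn": [0, 0, 0], "claw": 255}

```text
time_s: 10.35
position: [0.65, 0.0019, 0.1294]
tcp_rot: [0.855, 1.569, 0.736]
wrist_force: [-1.4, -1.4, 4.2]
grip_width: 0.0132
```

Call:
apply_moves:
  motion:
    - {"offset": [0.0005, 0, 0], "turn": [0, 0, 0], "claw": 255}
    - {"offset": [0.001, 0, 0], "turn": [0, 0, 0], "claw": 255}
    - {"offset": [0.001, 0, 0], "turn": [0, 0, 0], "claw": 255}

```text
time_s: 10.72
position: [0.6502, 0.0018, 0.1288]
tcp_rot: [0.69, 1.569, 0.572]
wrist_force: [-1.3, -0.3, 7.1]
grip_width: 0.0128
```

Run:
```python
from h import *
snap('top','t1'); s=robot.read_state(); print(s['position'],s['wrist_force'])
```

```text
[0.65021296 0.00184626 0.1288047 ] [-1.74423923  0.26375898  7.59291363]
```

Run:
```python
from h import *
i=cv2.imread('pics/t1.png')[90:240,160:300]; j=cv2.imread('pics/top0.png')[90:240,160:300]
cv2.imwrite('pics/t1c.png',cv2.resize(np.hstack([j,i]),None,fx=2.8,fy=2.8,interpolation=cv2.INTER_CUBIC))
s=robot.read_state(); print(s['position'],s['wrist_force'],s['wrist_torque'],s['joint_torque'],s['qd'])
```

```text
[0.65021296 0.00184626 0.1288047 ] [-1.74423923  0.26375898  7.59291363] [-0.06897654  0.31733607  0.01117602] [ 1.03983704e-01 -3.59362471e+01 -2.45895749e+01  1.09185919e-01
 -4.43086429e-01 -1.03420549e-03] [-3.22252852e-04  5.83642748e-04  1.50484709e-03 -4.88692054e-04
 -9.33918324e-05  4.12749463e-04]
```

View pics/t1c.png

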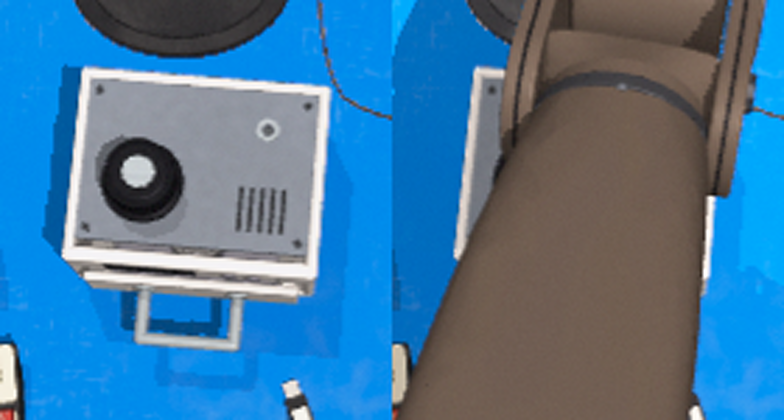

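Run:
```python
from h import *
snap('side','s1'); s=robot.read_state(); print(s['position'],s['wrist_force'])
i=cv2.imread('pics/s1.png')[155:255,200:350]; j=cv2.imread('pics/side0.png')[155:255,200:350]
cv2.imwrite('pics/s1c.png',cv2.resize(np.vstack([j,i]),None,fx=2.9,fy=2.9,interpolation=cv2.INTER_CUBIC))
```

```text
[0.65019402 0.00183819 0.12877327] [-2.24128787 -0.73290194  6.56576914]
```

View pics/s1c.png

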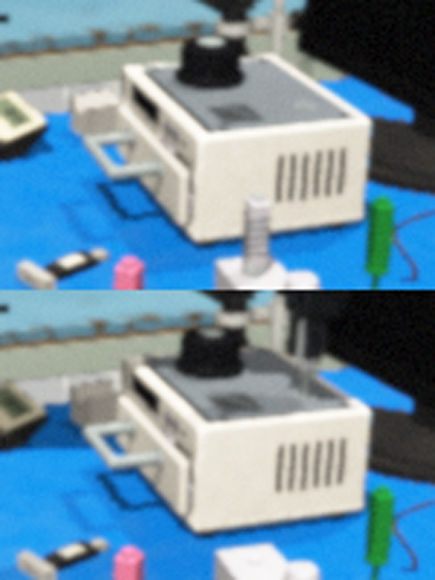

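Run:
```python
from h import *
snap('wrist','w10'); s=robot.read_state(); print(s['position'],s['wrist_force'])
i=cv2.imread('pics/w9.png')[170:310,220:300]; j=cv2.imread('pics/w10.png')[170:310,220:300]
cv2.imwrite('pics/w10c.png',cv2.resize(np.hstack([i,j]),None,fx=4.2,fy=4.2,interpolation=cv2.INTER_CUBIC))
```

```text
[0.65021494 0.00181856 0.12880517] [-1.60860206 -0.02945172  6.39123475]
```

View pics/w10c.png

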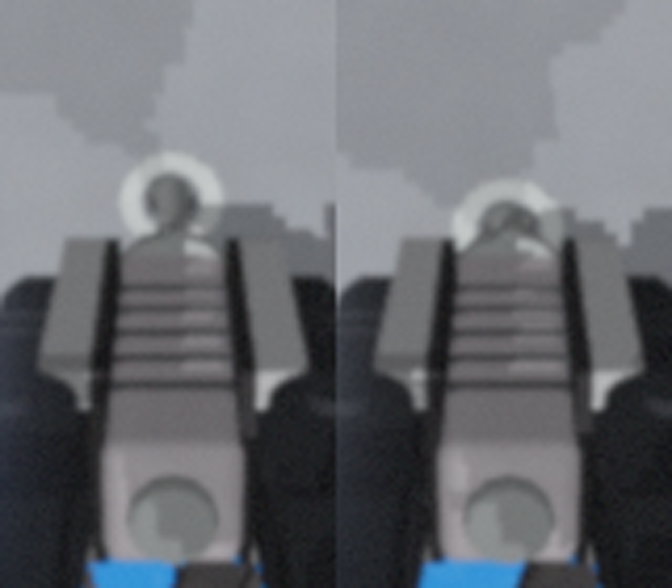

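Call:
apply_moves:
  motion:
    - {"offset": [0.0004, 0, 0], "turn": [0, 0, 0], "claw": 255}
    - {"offset": [0.0004, 0, 0], "turn": [0, 0, 0], "claw": 255}

```text
time_s: 11.12
position: [0.6502, 0.0018, 0.1284]
tcp_rot: [0.66, 1.568, 0.541]
wrist_force: [-1.7, 0.3, 6.0]
grip_width: 0.0132
```

Call:
apply_moves:
  motion:
    - {"offset": [0.0004, 0, 0], "turn": [0, 0, 0], "claw": 255}
    - {"offset": [0.0008, 0, 0], "turn": [0, 0, 0], "claw": 255}
    - {"offset": [0.0008, 0, 0], "turn": [0, 0, 0], "claw": 255}

```text
time_s: 11.5
position: [0.6502, 0.0018, 0.1276]
tcp_rot: [0.652, 1.568, 0.533]
wrist_force: [-1.8, 0.6, 6.5]
grip_width: 0.013
```

Call:
apply_moves:
  motion:
    - {"offset": [0.0004, 0, 0], "turn": [0, 0, 0], "claw": 255}
    - {"offset": [0.0008, 0, 0], "turn": [0, 0, 0], "claw": 255}
    - {"offset": [0.0008, 0, 0], "turn": [0, 0, 0], "claw": 255}

```text
time_s: 11.88
position: [0.6502, 0.0018, 0.1266]
tcp_rot: [0.672, 1.568, 0.554]
wrist_force: [-1.3, 0.0, 5.2]
grip_width: 0.0133
```

Call:
apply_moves:
  motion:
    - {"offset": [0.0003, 0, 0], "turn": [0, 0, 0], "claw": 255}
    - {"offset": [0.0006, 0, 0], "turn": [0, 0, 0], "claw": 255}
    - {"offset": [0.0006, 0, 0], "turn": [0, 0, 0], "claw": 255}

```text
time_s: 12.25
position: [0.6502, 0.0019, 0.1259]
tcp_rot: [0.692, 1.568, 0.574]
wrist_force: [-0.7, 0.2, 6.0]
grip_width: 0.0132
```

```bash
cat > sidechk.py <<'E'
from h import *
import sys
n=sys.argv[1]
snap('side',n); s=robot.read_state(); print(s['position'],s['wrist_force'],s['time_s'])
i=cv2.imread(f'pics/{n}.png')[155:255,200:350]; j=cv2.imread('pics/s1.png')[155:255,200:350]
cv2.imwrite(f'pics/{n}c.png',cv2.resize(np.vstack([j,i]),None,fx=2.9,fy=2.9,interpolation=cv2.INTER_CUBIC))
print(np.abs(i.astype(int)-j)[25:65,20:70].mean())
E
python3 sidechk.py s2
```

```text
[0.65019038 0.00180298 0.12592418] [-1.00228525 -0.37210597  5.68451973] 12.3
2.2668333333333335
```

Call:
apply_moves:
  motion:
    - {"offset": [0.0003, 0, 0], "turn": [0, 0, 0], "claw": 255}
    - {"offset": [0.0005, 0, 0], "turn": [0, 0, 0], "claw": 255}
    - {"offset": [0.0005, 0, 0], "turn": [0, 0, 0], "claw": 255}

```text
time_s: 12.68
position: [0.65, 0.0019, 0.1245]
tcp_rot: [0.853, 1.569, 0.735]
wrist_force: [1.0, 0.3, 3.1]
grip_width: 0.0134
```

```bash
python3 sidechk.py s3
```

```text
[0.6499506  0.0018888  0.12445673] [ 0.41941905 -1.26786259  3.17984367] 12.725
21.481166666666667
```

View pics/s3c.png

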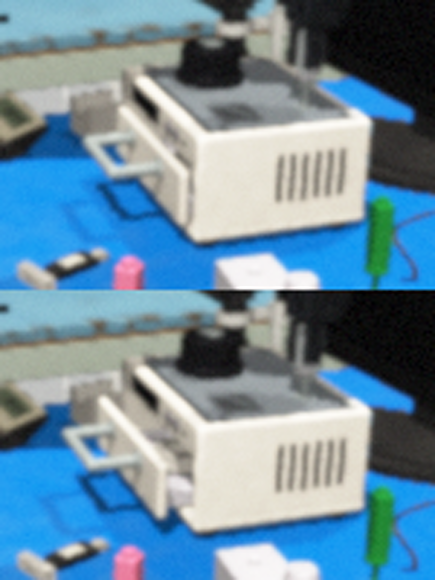

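Call:
apply_moves:
  motion:
    - {"offset": [-0.005, 0, 0], "turn": [0, 0, 0], "claw": 255}
    - {"offset": [-0.02, 0, 0], "turn": [0, 0, 0], "claw": 255}
    - {"offset": [-0.045, 0, 0], "turn": [0, 0, 0], "claw": 255}
    - {"offset": [-0.08, 0, 0], "turn": [0, 0, 0], "claw": 255}
    - {"offset": [-0.08, 0, 0], "turn": [0, 0, 0], "claw": 255}

```text
time_s: 13.35
position: [0.651, 0.0018, 0.2083]
tcp_rot: [0.268, 1.565, 0.149]
wrist_force: [0.2, -0.1, -0.9]
grip_width: 0.013
```

Run:
```python
from h import *
R,p=RT(); print(p,R.round(4))
print(delta([.5180,-.167,.21],down(np.radians(83.1))))
```

```text
[0.65102697 0.00176397 0.20833275] [[ 6.100e-03  1.181e-01  9.930e-01]
 [ 9.000e-04  9.930e-01 -1.181e-01]
 [-1.000e+00  1.600e-03  6.000e-03]]
(array([-0.0026, -0.1833, -0.1122]), array([ 0.12,  0.34, -0.09]))
```

Call:
apply_moves:
  motion:
    - {"offset": [-0.003, -0.055, -0.03], "turn": [0, 0, 0], "claw": 255}
    - {"offset": [-0.003, -0.11, -0.06], "turn": [0, 0, 0], "claw": 255}
    - {"offset": [-0.003, -0.16, -0.09], "turn": [0, 0, 0], "claw": 255}
    - {"offset": [-0.003, -0.183, -0.112], "turn": [0, 0.1, 0], "claw": 255}
    - {"offset": [-0.003, -0.183, -0.112], "turn": [0, 0.1, 0], "claw": 255}

```text
time_s: 13.98
position: [0.5145, -0.1673, 0.2053]
tcp_rot: [2.585, 1.565, 2.464]
wrist_force: [0.2, 0.5, -1.5]
grip_width: 0.013
```

Call:
apply_moves:
  motion:
    - {"offset": [0.02, 0, 0], "turn": [0, 0, 0], "claw": 255}
    - {"offset": [0.03, 0, 0], "turn": [0, 0, 0], "claw": 255}
    - {"offset": [0.03, 0, 0], "turn": [0, 0, 0], "claw": 255}
    - {"offset": [0.03, 0, 0], "turn": [0, 0, 0], "claw": 255}

```text
time_s: 14.48
position: [0.5172, -0.1663, 0.1773]
tcp_rot: [2.171, 1.569, 2.053]
wrist_force: [0.2, 1.3, -0.7]
grip_width: 0.0131
```

Run:
```python
from h import *
R,p=RT(); print(p,R.round(4))
c=snap('wrist','w11')
i=cv2.imread('pics/w11.png')
cv2.imwrite('pics/w11c.png',cv2.resize(i[160:245,210:310],None,fx=7,fy=7,interpolation=cv2.INTER_CUBIC))
```

```text
[ 0.51717229 -0.16627515  0.17728405] [[-9.000e-04  1.175e-01  9.931e-01]
 [ 1.800e-03  9.931e-01 -1.175e-01]
 [-1.000e+00  1.700e-03 -1.200e-03]]
```

View pics/w11c.png

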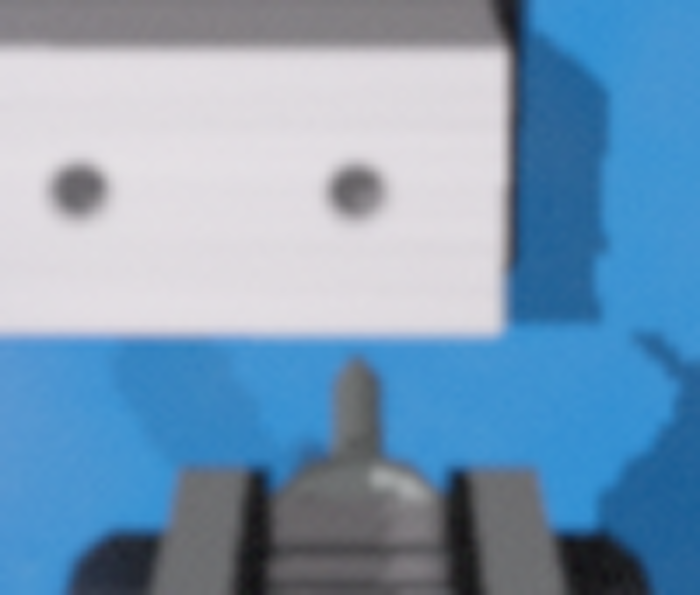

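Run:
```python
from h import *
w=load('w11');Rt=Ro.from_euler('xyz',w['rot']).as_matrix();P=w['pos']
h=onz(w,*cr(356,190,210,160,7),.052); tip=P+Rt@[.0562,.00015,.0021]
print(h,tip,'d tool',Rt.T@(h-tip),proj(w,[tip]),cr(356,365,210,160,7))
```

```text
[ 0.51884608 -0.16624939  0.052     ] [ 0.51922218 -0.1662713   0.121082  ] d tool [ 0.06908225 -0.00013871 -0.00029646] [[260.56454769 211.72068461]] (260.42857142857144, 211.71428571428572)
```

Call:
apply_moves:
  motion:
    - {"offset": [0.03, 0, 0], "turn": [0, 0, 0], "claw": 255}
    - {"offset": [0.05, 0, 0], "turn": [0, 0, 0], "claw": 255}
    - {"offset": [0.061, 0, 0], "turn": [0, 0, 0], "claw": 255}
    - {"offset": [0.061, 0, 0], "turn": [0, 0, 0], "claw": 255}
    - {"offset": [0.061, 0, 0], "turn": [0, 0, 0], "claw": 255}

```text
time_s: 15.15
position: [0.5174, -0.1668, 0.1171]
tcp_rot: [1.2, 1.57, 1.081]
wrist_force: [1.2, 0.5, -0.9]
grip_width: 0.0127
```

Run:
```python
from h import *
R,p=RT(); print(p,R.round(4),robot.read_state()['wrist_force'])
c=snap('wrist','w12')
i=cv2.imread('pics/w12.png')
cv2.imwrite('pics/w12c.png',cv2.resize(i[160:245,210:310],None,fx=7,fy=7,interpolation=cv2.INTER_CUBIC))
```

```text
[ 0.5173803  -0.16683079  0.11713884] [[ 5.000e-04  1.181e-01  9.930e-01]
 [ 9.000e-04  9.930e-01 -1.181e-01]
 [-1.000e+00  1.000e-03  4.000e-04]] [ 1.18473905  0.49119952 -0.85752115]
```

View pics/w12c.png

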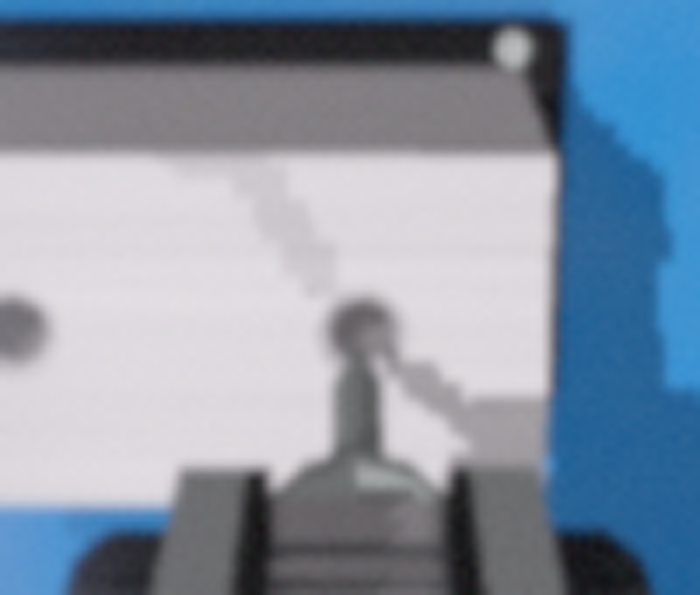

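Run:
```python
from h import *
w=load('w12');Rt=Ro.from_euler('xyz',w['rot']).as_matrix();P=w['pos']
h=onz(w,*cr(363,331,210,160,7),.052); tip=P+Rt@[.0562,.00015,.0021]
print(h,tip,'d tool',Rt.T@(h-tip))
```

```text
[ 0.51893753 -0.16614712  0.052     ] [ 0.51951033 -0.1668791   0.06093979] d tool [ 0.00894017  0.0006507  -0.00065854]
```

Call:
apply_moves:
  motion:
    - {"offset": [0.003, 0.0006, -0.0006], "turn": [0, 0, 0], "claw": 255}
    - {"offset": [0.006, 0.0006, -0.0006], "turn": [0, 0, 0], "claw": 255}
    - {"offset": [0.012, 0.0006, -0.0006], "turn": [0, 0, 0], "claw": 255}
    - {"offset": [0.018, 0.0006, -0.0006], "turn": [0, 0, 0], "claw": 255}
    - {"offset": [0.018, 0.0006, -0.0006], "turn": [0, 0, 0], "claw": 255}

```text
time_s: 15.82
position: [0.516, -0.1656, 0.0972]
tcp_rot: [2.248, 1.568, 2.129]
wrist_force: [0.5, -0.2, -0.3]
grip_width: 0.0134
```

Call:
apply_moves:
  motion:
    - {"offset": [0.006, 0, 0.0006], "turn": [0, 0, 0], "claw": 255}
    - {"offset": [0.012, 0, 0.0006], "turn": [0, 0, 0], "claw": 255}
    - {"offset": [0.018, 0, 0.0006], "turn": [0, 0, 0], "claw": 255}
    - {"offset": [0.024, 0, 0.0006], "turn": [0, 0, 0], "claw": 255}
    - {"offset": [0.024, 0, 0.0006], "turn": [0, 0, 0], "claw": 255}

```text
time_s: 16.45
position: [0.5163, -0.1656, 0.0733]
tcp_rot: [2.427, 1.567, 2.309]
wrist_force: [-0.4, 0.3, -0.8]
grip_width: 0.0133
```

Call:
apply_moves:
  motion:
    - {"offset": [0.004, 0, 0.0004], "turn": [0, 0, 0], "claw": 255}
    - {"offset": [0.007, 0, 0.0004], "turn": [0, 0, 0], "claw": 255}
    - {"offset": [0.008, 0, 0.0004], "turn": [0, 0, 0], "claw": 255}
    - {"offset": [0.0085, 0, 0.0004], "turn": [0, 0, 0], "claw": 255}
    - {"offset": [0.0085, 0, 0.0004], "turn": [0, 0, 0], "claw": 255}

```text
time_s: 17.08
position: [0.517, -0.1658, 0.0655]
tcp_rot: [2.284, 1.569, 2.165]
wrist_force: [-0.1, 0.7, 0.2]
grip_width: 0.0132
```

Call:
apply_moves:
  motion:
    - {"offset": [0.0008, 0, 0], "turn": [0, 0, 0], "claw": 255}
    - {"offset": [0.0016, 0, 0], "turn": [0, 0, 0], "claw": 255}
    - {"offset": [0.0016, 0, 0], "turn": [0, 0, 0], "claw": 255}

```text
time_s: 17.45
position: [0.5171, -0.1658, 0.0641]
tcp_rot: [2.269, 1.569, 2.151]
wrist_force: [-1.5, -0.5, 0.7]
grip_width: 0.0133
```

Call:
apply_moves:
  motion:
    - {"offset": [0.0008, 0, 0], "turn": [0, 0, 0], "claw": 255}
    - {"offset": [0.0012, 0, 0], "turn": [0, 0, 0], "claw": 255}
    - {"offset": [0.0012, 0, 0], "turn": [0, 0, 0], "claw": 255}

```text
time_s: 17.82
position: [0.5172, -0.1659, 0.0641]
tcp_rot: [2.437, 1.568, 2.318]
wrist_force: [-3.9, 1.4, 8.3]
grip_width: 0.0133
```

Call:
apply_moves:
  motion:
    - {"offset": [-0.001, 0, 0], "turn": [0, 0, 0], "claw": 255}
    - {"offset": [-0.001, 0, 0], "turn": [0, 0, 0], "claw": 90}
    - {"offset": [-0.001, 0, 0], "turn": [0, 0, 0], "claw": 90}
    - {"offset": [-0.001, 0, 0], "turn": [0, 0, 0], "claw": 90}
    - {"offset": [-0.001, 0, 0], "turn": [0, 0, 0], "claw": 90}

```text
time_s: 18.45
position: [0.517, -0.1658, 0.0635]
tcp_rot: [2.329, 1.568, 2.211]
wrist_force: [-0.4, -0.2, 0.1]
grip_width: 0.0552
```

Call:
apply_moves:
  motion:
    - {"offset": [-0.03, 0, 0], "turn": [0, 0, 0], "claw": 90}
    - {"offset": [-0.07, 0, 0], "turn": [0, 0, 0], "claw": 90}
    - {"offset": [-0.12, 0, 0], "turn": [0, 0, 0], "claw": 90}
    - {"offset": [-0.14, 0, 0], "turn": [0, 0, 0], "claw": 90}
    - {"offset": [-0.14, 0, 0], "turn": [0, 0, 0], "claw": 90}

```text
time_s: 19.08
position: [0.5183, -0.1666, 0.2059]
tcp_rot: [-0.019, 1.568, -0.138]
wrist_force: [0.8, 0.1, 0.4]
grip_width: 0.0553
```

Run:
```python
from h import *
R,p=RT(); print(p,robot.read_state()['wrist_force'],robot.read_state()['joint_positions'])
c=snap('wrist','w13'); print(proj(c,[[.5190,-.1661,.107]]))
cv2.imwrite('pics/w13z.png',cv2.resize(cv2.imread('pics/w13.png'),None,fx=1.56,fy=1.56))
```

```text
[ 0.51831181 -0.1666426   0.20592256] [0.81640067 0.09525528 0.40462576] [-4.97966911e-01  1.96810771e-02  1.92446548e+00  1.12935595e-03
  1.19465652e+00 -1.95080000e+00]
[[261.12091903 192.9389778 ]]
```

View pics/w13z.png

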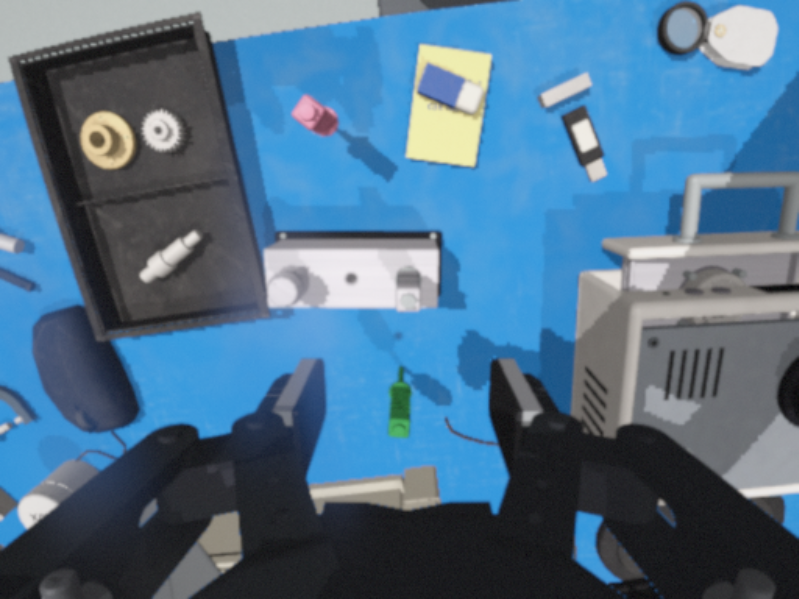

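Run:
```python
from h import *
t=load('top0')
print('loupe',onz(t,215,264,.01),onz(t,236,269,.01),'usb',onz(t,267,237,.01),'gb',onz(t,273,255,.01))
w=load('w13')
for a in((690,180),(797,178)): print('bar',onz(w,a[0]/1.56,a[1]/1.56,.05))
print(delta([.475,.06,.2],down(np.radians(-3))))
```

```text
loupe [0.38512774 0.08692119 0.01      ] [0.37483622 0.04039487 0.01      ] usb [ 0.44584606 -0.02718573  0.01      ] gb [ 0.4063521  -0.04086696  0.01      ]
bar [0.47531795 0.02576672 0.05      ]
bar [0.48093081 0.10207034 0.05      ]
(array([ 0.0042,  0.2195, -0.0687]), array([ 8.621e+01, -9.000e-02, -3.000e-02]))
```

Call:
apply_moves:
  motion:
    - {"offset": [0.004, 0.055, -0.017], "turn": [20, 0, 0], "claw": 135}
    - {"offset": [0.004, 0.11, -0.034], "turn": [40, 0, 0], "claw": 135}
    - {"offset": [0.004, 0.165, -0.051], "turn": [60, 0, 0], "claw": 135}
    - {"offset": [0.004, 0.2195, -0.0687], "turn": [70, 0, 0], "claw": 135}
    - {"offset": [0.004, 0.2195, -0.0687], "turn": [80, 0, 0], "claw": 135}

```text
time_s: 19.75
position: [0.4726, 0.063, 0.1976]
tcp_rot: [-2.577, 1.564, 2.694]
wrist_force: [0.4, -0.0, -0.3]
grip_width: 0.0398
```

Run:
```python
from h import *
R,p=RT(); print(p,R.round(3)); print(delta([.478,.063,.18],down(np.radians(-3))))
```

```text
[0.47262501 0.06297944 0.19758095] [[-0.006  0.848  0.531]
 [ 0.003  0.531 -0.848]
 [-1.    -0.003 -0.005]]
(array([0.0175, 0.0046, 0.0029]), array([35.04, -0.24,  0.29]))
```

Call:
apply_moves:
  motion:
    - {"offset": [0.01, 0.004, 0.002], "turn": [10, 0, 0], "claw": 145}
    - {"offset": [0.018, 0.004, 0.002], "turn": [20, 0, 0], "claw": 145}
    - {"offset": [0.018, 0.004, 0.002], "turn": [30, 0, 0], "claw": 145}
    - {"offset": [0.018, 0.004, 0.002], "turn": [33, 0, 0], "claw": 145}
    - {"offset": [0.018, 0.004, 0.002], "turn": [33, 0, 0], "claw": 145}

```text
time_s: 20.38
position: [0.4781, 0.0606, 0.18]
tcp_rot: [-1.96, 1.565, 2.738]
wrist_force: [0.5, -0.0, -0.0]
grip_width: 0.0373
```

Run:
```python
from h import *
R,p=RT(); print(p,R.round(3)); print(delta([.478,.063,.18],down(np.radians(-3)))); print(robot.read_state()['grip_width'])
c=snap('wrist','w14')
cv2.imwrite('pics/w14z.png',cv2.resize(cv2.imread('pics/w14.png'),None,fx=1.56,fy=1.56))
```

```text
[0.47813807 0.06058536 0.17997482] [[-0.005  1.    -0.014]
 [ 0.002 -0.014 -1.   ]
 [-1.    -0.005 -0.002]]
(array([-0.    , -0.0002, -0.0024]), array([ 2.18, -0.12,  0.3 ]))
0.037290003187817354
```

View pics/w14z.png

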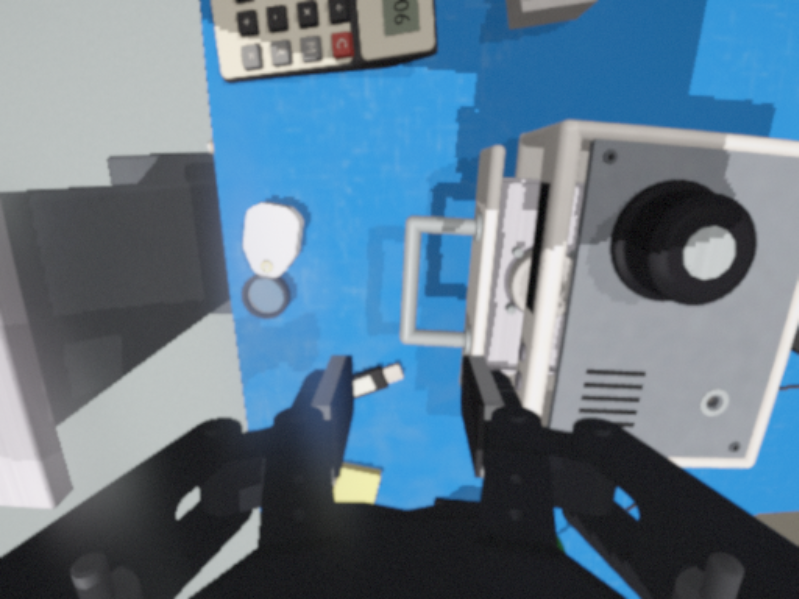

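Run:
```python
from h import *
w=load('w14');v=load('w13')
a=onz(w,411/1.56,222/1.56,.05);b=onz(w,407/1.56,340/1.56,.05);m=(a+b)/2
print(a,b,m,np.degrees(np.arctan2(*(a-b)[:2])))
print('h',tri((w,407/1.56,340/1.56),(v,690/1.56,180/1.56)))
R=down(np.radians(-3));print(delta([m[0],m[1],.1],R))
```

```text
[0.47995233 0.10020902 0.05      ] [0.47657098 0.02499389 0.05      ] [0.47826165 0.06260145 0.05      ] 2.574039078550703
h (array([0.47591978, 0.02531458, 0.05064436]), [np.float64(0.0006615879988516394), np.float64(0.0006615879988515159)])
(array([ 0.0804,  0.0003, -0.0019]), array([ 2.2 , -0.11,  0.26]))
```

Call:
apply_moves:
  motion:
    - {"offset": [0.04, 0.0003, -0.002], "turn": [2, 0, 0], "claw": 145}
    - {"offset": [0.08, 0.0003, -0.002], "turn": [2, 0, 0], "claw": 145}
    - {"offset": [0.08, 0.0003, -0.002], "turn": [2, 0, 0], "claw": 145}
    - {"offset": [0.08, 0.0003, -0.002], "turn": [2, 0, 0], "claw": 145}

```text
time_s: 20.92
position: [0.4802, 0.0626, 0.1031]
tcp_rot: [-2.984, 1.569, 1.679]
wrist_force: [-0.2, 0.2, 0.5]
grip_width: 0.0367
```

Run:
```python
from h import *
print(RT()[1]);print(delta([.4783,.0626,.032],down(np.radians(-2.6)))); print(robot.read_state()['grip_width'])
c=snap('wrist','w15')
cv2.imwrite('pics/w15z.png',cv2.resize(cv2.imread('pics/w15.png'),None,fx=1.56,fy=1.56))
```

```text
[0.4802473  0.06257006 0.103101  ]
(array([ 0.0711, -0.0019,  0.0002]), array([-0.24, -0.1 ,  0.02]))
0.03666551065261038
```

View pics/w15z.png

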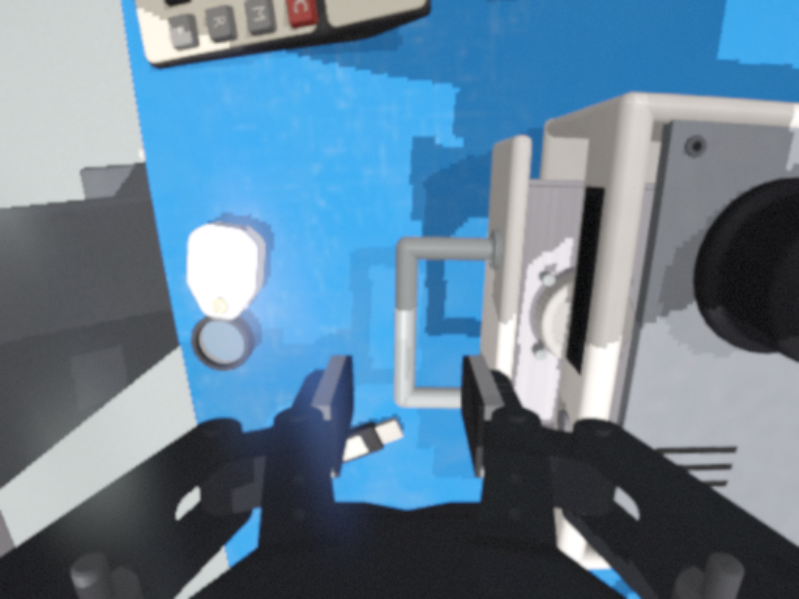

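Run:
```python
from h import *
w=load('w14');v=load('w15')
print(tri((w,503/1.56,148/1.56),(v,528/1.56,138/1.56)))
print(tri((w,483/1.56,152/1.56),(v,497/1.56,145/1.56)))
s=load('s3');i=cv2.imread('pics/s3.png')
cv2.imwrite('pics/s3z.png',cv2.resize(i[170:260,215:300],None,fx=7,fy=6.5,interpolation=cv2.INTER_CUBIC))
print(proj(s,[[.4783+.03,.0626,z] for z in(0,.05,.08,.1)]), proj(s,[[.51,.02,z] for z in(0.02,.06,.07,.08,.09)]))
```

```text
(array([0.53232716, 0.14218866, 0.05542969]), [np.float64(0.0002517497588159508), np.float64(0.00025174975881593007)])
(array([0.52623491, 0.14139092, 0.02215783]), [np.float64(0.0003147667520745595), np.float64(0.00031476675207454144)])
[[237.58986558 227.18726372]
 [237.82108915 208.33982993]
 [237.96428178 196.70668118]
 [238.06166968 188.81154695]] [[244.88917229 226.43313833]
 [245.19021479 210.69436272]
 [245.26693397 206.68645992]
 [245.34424896 202.64867945]
 [245.42216612 198.58071807]]
```

View pics/s3z.png

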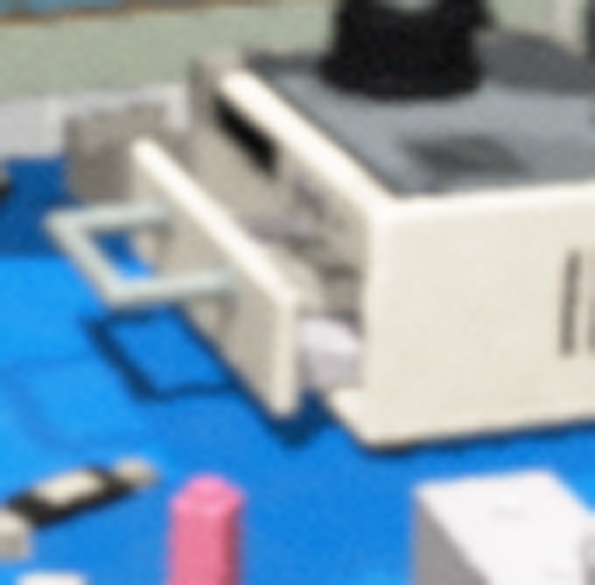

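Call:
apply_moves:
  motion:
    - {"offset": [0.03, -0.0015, 0], "turn": [0, 0, 0], "claw": 145}
    - {"offset": [0.05, -0.0015, 0], "turn": [0, 0, 0], "claw": 145}
    - {"offset": [0.062, -0.0015, 0], "turn": [0, 0, 0], "claw": 145}
    - {"offset": [0.062, -0.0015, 0], "turn": [0, 0, 0], "claw": 145}

```text
time_s: 21.48
position: [0.4783, 0.0628, 0.0405]
tcp_rot: [-2.617, 1.569, 2.046]
wrist_force: [-0.6, -0.2, -0.0]
grip_width: 0.0368
```

Run:
```python
from h import *
print(RT()[1]);print(delta([.4783,.0626,.04],down(np.radians(-2.6)))); print(robot.read_state()['wrist_force'])
c=snap('wrist','w16')
cv2.imwrite('pics/w16z.png',cv2.resize(cv2.imread('pics/w16.png'),None,fx=1.56,fy=1.56))
```

```text
[0.47833826 0.06279398 0.04054843]
(array([ 0.0005, -0.    ,  0.0002]), array([-0.25, -0.11,  0.06]))
[-0.55020731 -0.24703463 -0.01561504]
```

View pics/w16z.png

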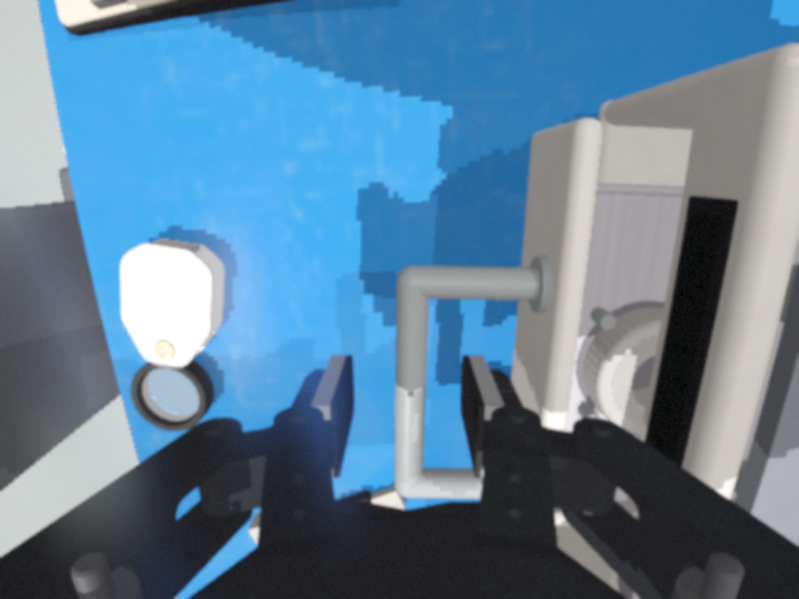

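Call:
apply_moves:
  motion:
    - {"offset": [0, 0, 0], "turn": [0, 0, 0], "claw": 200}
    - {"offset": [0, 0, 0], "turn": [0, 0, 0], "claw": 255}
    - {"offset": [0, 0, 0], "turn": [0, 0, 0], "claw": 255}
    - {"offset": [0, 0, 0], "turn": [0, 0, 0], "claw": 255}

```text
time_s: 22.02
position: [0.479, 0.0628, 0.0413]
tcp_rot: [2.795, 1.569, 1.174]
wrist_force: [-1.0, -0.2, 5.0]
grip_width: 0.0076
```

Call:
apply_moves:
  motion:
    - {"offset": [-0.0005, -0.003, 0], "turn": [0, 0, 0], "claw": 255}
    - {"offset": [-0.0005, -0.007, 0], "turn": [0, 0, 0], "claw": 255}
    - {"offset": [-0.0005, -0.012, 0], "turn": [0, 0, 0], "claw": 255}
    - {"offset": [-0.0005, -0.017, 0], "turn": [0, 0, 0], "claw": 255}
    - {"offset": [-0.0005, -0.022, 0], "turn": [0, 0, 0], "claw": 255}

```text
time_s: 22.65
position: [0.4564, 0.0643, 0.0413]
tcp_rot: [2.969, 1.568, 1.348]
wrist_force: [2.9, 2.9, 5.1]
grip_width: 0.0074
```

Run:
```python
from h import *
print(RT()[1]); print(robot.read_state()['wrist_force'])
c=snap('wrist','w17')
cv2.imwrite('pics/w17z.png',cv2.resize(cv2.imread('pics/w17.png'),None,fx=1.56,fy=1.56))
```

```text
[0.45641266 0.06425684 0.04132089]
[2.85471837 2.91116921 5.08428253]
```

View pics/w17z.png

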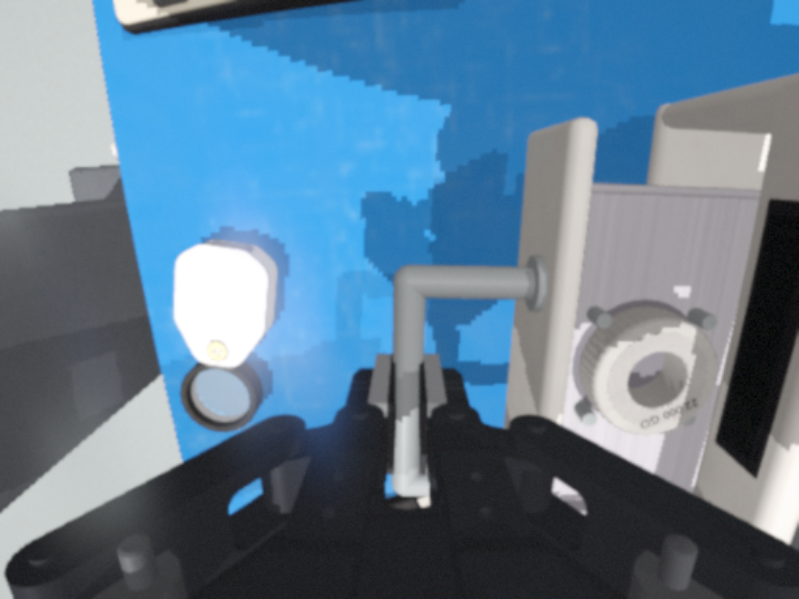

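Call:
apply_moves:
  motion:
    - {"offset": [0, -0.004, 0], "turn": [0, 0, 0], "claw": 255}
    - {"offset": [0, -0.008, 0], "turn": [0, 0, 0], "claw": 255}
    - {"offset": [0, -0.012, 0], "turn": [0, 0, 0], "claw": 255}
    - {"offset": [0, -0.016, 0], "turn": [0, 0, 0], "claw": 255}
    - {"offset": [0, -0.02, 0], "turn": [0, 0, 0], "claw": 255}

```text
time_s: 23.32
position: [0.4364, 0.0656, 0.0413]
tcp_rot: [3.095, 1.567, 1.474]
wrist_force: [2.8, 5.8, 5.6]
grip_width: 0.0078
```

Call:
apply_moves:
  motion:
    - {"offset": [0, -0.002, -0.0005], "turn": [0, 0, 0], "claw": 255}
    - {"offset": [0, -0.004, -0.0008], "turn": [0, 0, 0], "claw": 255}
    - {"offset": [0, -0.005, -0.0008], "turn": [0, 0, 0], "claw": 255}
    - {"offset": [0, -0.005, -0.0008], "turn": [0, 0, 0], "claw": 255}

```text
time_s: 23.82
position: [0.433, 0.0659, 0.0414]
tcp_rot: [1.96, 1.566, 0.339]
wrist_force: [7.4, 2.5, 0.9]
grip_width: 0.0074
```

Call:
apply_moves:
  motion:
    - {"offset": [0, -0.001, 0], "turn": [0, 0, 0], "claw": 255}
    - {"offset": [0, -0.0015, 0], "turn": [0, 0, 0], "claw": 255}
    - {"offset": [0, -0.0015, 0], "turn": [0, 0, 0], "claw": 255}

```text
time_s: 24.2
position: [0.433, 0.0659, 0.0414]
tcp_rot: [1.805, 1.561, 0.184]
wrist_force: [11.2, 1.3, -4.2]
grip_width: 0.0072
```

Run:
```python
from h import *
print(RT()[1]); print(robot.read_state()['wrist_force'],robot.read_state()['joint_positions'])
c=snap('wrist','w18')
cv2.imwrite('pics/w18z.png',cv2.resize(cv2.imread('pics/w18.png'),None,fx=1.56,fy=1.56))
```

```text
[0.43298058 0.06586175 0.04143557]
[11.242242    1.25947438 -4.15185065] [-0.08296022  0.01473773  2.2749611   0.00330014  0.84287616 -0.03450731]
```

View pics/w18z.png

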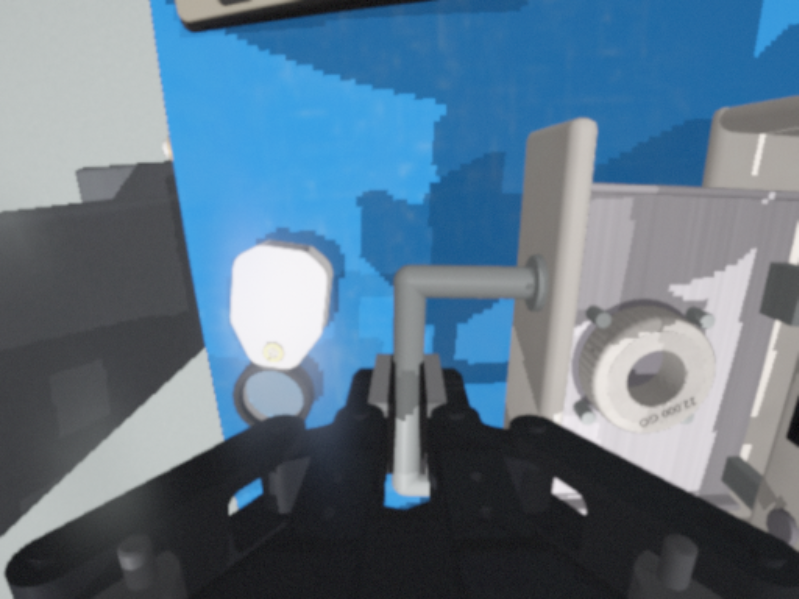

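Call:
apply_moves:
  motion:
    - {"offset": [0, 0.001, 0], "turn": [0, 0, 0], "claw": 255}
    - {"offset": [0, 0.002, 0], "turn": [0, 0, 0], "claw": 255}
    - {"offset": [0, 0.002, 0], "turn": [0, 0, 0], "claw": 255}

```text
time_s: 24.62
position: [0.433, 0.0659, 0.0414]
tcp_rot: [2.187, 1.567, 0.566]
wrist_force: [6.2, 2.3, 2.6]
grip_width: 0.0072
```

Call:
apply_moves:
  motion:
    - {"offset": [0, 0.0008, 0], "turn": [0, 0, 0], "claw": 255}
    - {"offset": [0, 0.0008, 0], "turn": [0, 0, 0], "claw": 145}
    - {"offset": [0, 0.0008, 0], "turn": [0, 0, 0], "claw": 145}
    - {"offset": [0, 0.0008, 0], "turn": [0, 0, 0], "claw": 145}
    - {"offset": [0, 0.0008, 0], "turn": [0, 0, 0], "claw": 145}

```text
time_s: 25.25
position: [0.4317, 0.0659, 0.0402]
tcp_rot: [-2.079, 1.567, 2.584]
wrist_force: [0.3, 0.3, -0.2]
grip_width: 0.0371
```

Run:
```python
from h import *
s=robot.read_state();print(s['position'],s['wrist_force'],s['grip_width'])
c=snap('wrist','w19')
cv2.imwrite('pics/w19z.png',cv2.resize(cv2.imread('pics/w19.png'),None,fx=1.56,fy=1.56))
```

```text
[0.43165725 0.06589005 0.04022856] [ 0.33332853  0.32739078 -0.16194087] 0.037063488901372746
```

View pics/w19z.png

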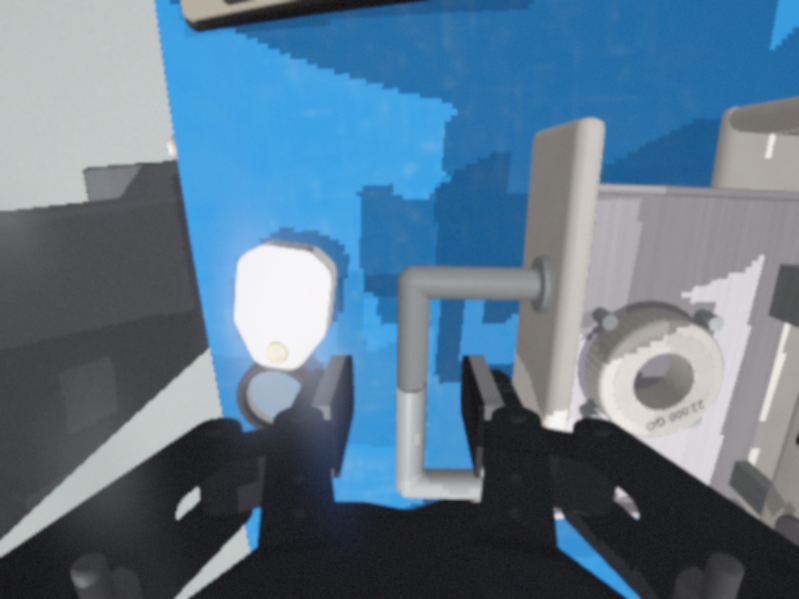

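Call:
apply_moves:
  motion:
    - {"offset": [-0.02, 0, 0], "turn": [0, 0, 0], "claw": 145}
    - {"offset": [-0.06, 0, 0], "turn": [0, 0, 0], "claw": 145}
    - {"offset": [-0.12, 0, 0], "turn": [0, 0, 0], "claw": 145}
    - {"offset": [-0.17, 0, 0], "turn": [0, 0, 0], "claw": 145}
    - {"offset": [-0.17, 0, 0], "turn": [0, 0, 0], "claw": 145}

```text
time_s: 25.92
position: [0.4354, 0.0654, 0.2159]
tcp_rot: [1.719, 1.562, 0.098]
wrist_force: [0.5, -0.6, -0.7]
grip_width: 0.0371
```

Run:
```python
from h import *
s=robot.read_state();print(s['position'],s['wrist_force'],s['time_s'])
c=snap('wrist','w20');snap('side','s4');snap('top','t4')
i=cv2.imread('pics/s4.png')[155:300,200:350]
cv2.imwrite('pics/s4z.png',cv2.resize(i,None,fx=4,fy=4,interpolation=cv2.INTER_CUBIC))
cv2.imwrite('pics/w20z.png',cv2.resize(cv2.imread('pics/w20.png'),None,fx=1.56,fy=1.56))
```

```text
[0.43542674 0.06536124 0.21594387] [ 0.54622927 -0.61201016 -0.73990161] 25.925
```

View pics/w20z.png

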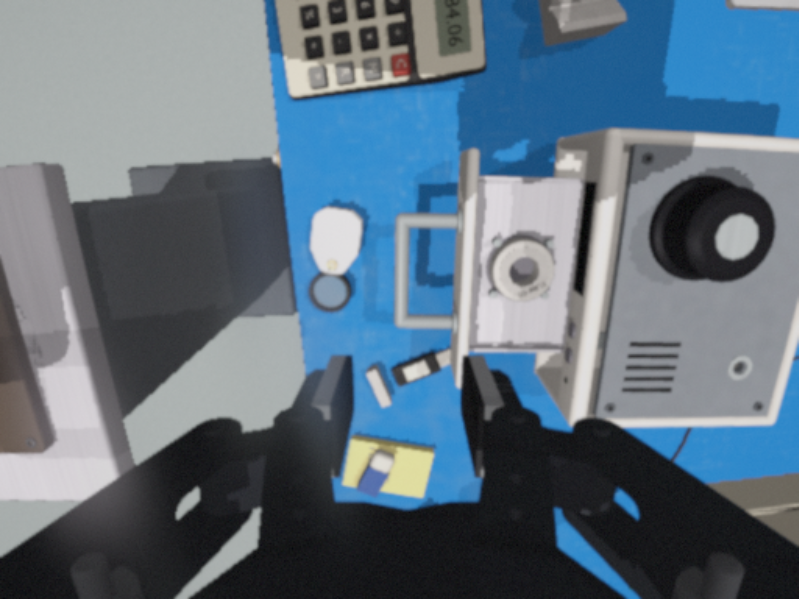

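View pics/s4z.png

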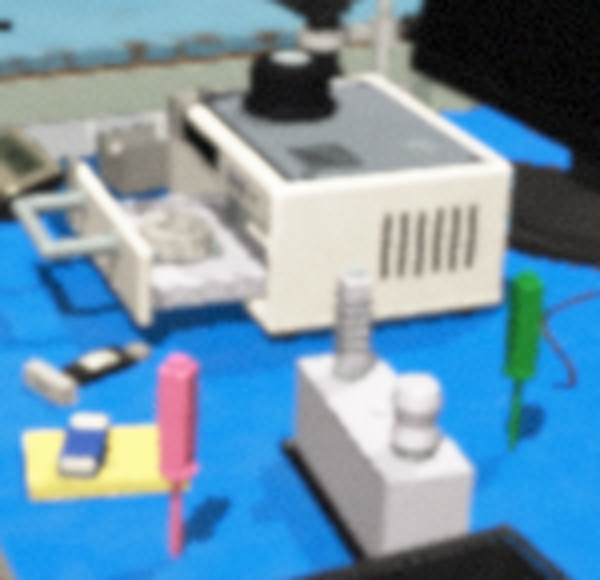

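View pics/t4.png

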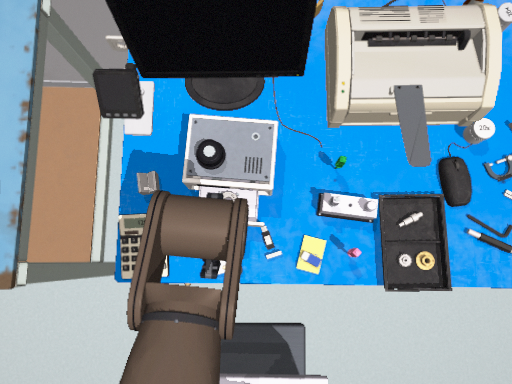

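Run:
```python
from h import *
w=load('w20');a=onz(w,401/1.56,220/1.56,.05);b=onz(w,402/1.56,323/1.56,.05);h=onz(w,740/1.56,368/1.56,.0965)
m=(a+b)/2; th=np.radians(-2.6); ex=np.array([np.cos(th),np.sin(th),0]);print(m,h,(h-m)@ex)
w=load('w14');m=np.array([.4783,.0626,0]);h=onz(w,714/1.56,403/1.56,.0965);print(h,(h-m)@ex)
t=load('top0');m=(onz(t,175+130/3.8,105+408/3.8,.05)+onz(t,175+268/3.8,105+416/3.8,.05))/2;h=onz(t,175+307/3.8,105+119/3.8,.0965);print((h-m)@ex)
s=robot.read_state();print(s['qd'])
print(robot.finish_job())
```

```text
[0.4326845  0.06568835 0.05      ] [0.65267253 0.00152594 0.0965    ] 0.2226721713002083
[0.65245683 0.0015613  0.0965    ] 0.1767464504309762
0.1615491091360258
[0.00141645 0.01721672 0.02176605 0.00085915 0.00040479 0.00122008]
the job is handed in; nothing more can be done
None
```

I pressed the catch with the release pin until the tray sprang out, put the pin back in its own bore (bore2), and drew the tray to its end stop. The ring gauge is still in its nest. I handed the job in at about 26 s of the 61 s allowed.

- **Catch:** I felt first contact about 22 mm below the deck. It let go about 5 mm further down at roughly 6–7 N, peaking at 7.6 N against the 18 N limit. That is slightly more than the 4–6 N described, and close to the 5 mm hard stop. The force fell to 3 N at release, and I withdrew straight away.
- **Pin:** The last wrist view put the pin's top within about 1 pixel of where a fully seated pin should appear. The pin stopped at the same height it was picked up from, with 8 N of contact force before I let go.
- **Tray:** At the stop the tray did not move while the pull rose from 7 to 11 N. Camera measurements put the travel at about 61 mm against the nominal 65 mm. The shut position in that figure comes from the coarse top view, so I trusted the felt stop rather than the measurement.
- **Surroundings:** In the final pictures the ring lies between its posts, nothing else looks moved, and the gripper is well clear. I checked the other items by eye only. I did not check the catch itself for bending, as it cannot be seen.

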